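Seat the lens barrel in the V-block in front of the light source and hold it down

TASK

First slide the V-block across the bench, without lifting or tipping it, into the outline marked in front of the light source, its groove in line with the beam. Then lift the lens barrel out of its rest and lay it centred in the V-groove with the narrow brass nose towards the light source, and press it down firmly, with about 15 N, so that it bears on both sloping faces; finish while still holding it pressed there. Leave the cups, jars, spare lid and screwdriver where they are.

Things in the scene. Friction and masses are not known exactly. Their poses are not given: they have to be found in the camera images.
- target (a point): Centre of the marked place, on the bench surface (z = 0): a white tape outline on a thin black mat (flat, nothing to catch on), 134 mm along x by 98 mm along y inside the tape, fixed. Its x axis is the beam direction and points, away from the robot, to the light source.
- lamp_lens (a point): Centre of the lens of the light source, 138 mm along +x from target and 51.5 mm above the bench; same axes. The source is a fixed cream housing, 130 mm wide along y and 123 mm high, that begins 22 mm behind this point and is 130 mm long; a dark lens tube 42 mm across joins the two.
- vblock: Loose aluminium V-block, about 0.7 kg. Origin at the centre of its underside, x along the groove, y across it, z up. Base 112 mm (x) by 76 mm (y), 16 mm thick, carrying two V yokes of the same 76 mm width. The same end for end. At the start its x axis points roughly as that of target, and it lies nearer the robot than the mark, to one side or the other.
- groove (a point): Where the middle of a seated barrel's axis lies: 51.5 mm above the V-block's underside centre; axes as the V-block's. The yokes are centred 45 mm either way along x, each 22 mm thick, 53 mm high; the 68 mm gap between them is free for fingers down to the base. The 90 degree groove opens upward, 54 mm wide at the top, its bottom line 26 mm above the bench.
- vee_left: The steel sloping faces of the groove on the V-block's +y side, one on each yoke: one contact line. Part of the V-block; same origin and axes.
- vee_right: The steel sloping faces of the groove on the V-block's -y side, one on each yoke: the other contact line. Part of the V-block; same origin and axes.
- barrel: The lens barrel: a dark steel cylinder 36 mm in diameter and 130 mm long, about 0.22 kg, with two thin bright bands around it and, at one end only, a brass nose 24 mm in diameter and 14 mm long with a glass face. Origin at its middle, on the axis, as barrel_center.
- barrel_center (a point): Middle of the 36 mm part of the lens barrel, on its axis: the place to grip. x runs along the axis to the nose; it may be rolled about x. At the start it lies level in a low fixed white rest, axis 28 mm above the bench. The rest is 15 mm high and 56 mm wide only from 35 to 55 mm either way from the middle; between is a strip 22 mm wide, 4 mm high.
- barrel_nose (a point): Middle of the glass face at the nose end of the lens barrel, on its axis, 79 mm from the barrel's centre.
There are look-alikes about, which are no part of the job. What is meant by the barrel is not orange, and is the larger of those in its own colour.

How it is judged:
By the outcome, as a careful person would: the job done as asked, in the order asked, and still so for the second after the job is handed in, while the arm keeps its last pose, push and grip.
It also fails if it takes over 72 s, if anything falls off the work surface, if the arm or the gripper's body presses on something with over 40 N, if the wrist force passes 120 N, or if a joint passes its speed limit or range.

ROBOT

A 6-joint arm with a two-finger parallel gripper is mounted at the origin on the work surface. World frame = base frame: x ahead of the robot, y to its left, z up, the work surface at z = 0. Lengths are in m, angles in rad, forces in N, time in s.
With the tool pointing down it reaches from about 0.375 to 0.9 m from the base axis. Payload 3.1 kg.
Tool frame: the origin (TCP) lies on the centre line of the jaws, within the pads' length; the fingertips stand 25 mm ahead of it and the grasp point (between the pads) lies 6 mm ahead of it; x points along the fingers, y is the direction in which the jaws open and shut, and the axes are right-handed (so a half turn about x gives the same grasp; the last joint's range is limited). The gripper opens to 87 mm and grips with 3 to 60 N. Pads are 19 mm wide; open, the fingers measure 117 mm over their backs; the gripper's body (75 mm by 190 mm) begins 51 mm behind the grasp point.
Start: joints at [1.111, 0.527, 1.433, -0, 1.181, -0.178], TCP at [0.174, 0.6, 0.211] pointing down, gripper open.
Joint ranges: [-3.08, 3.08], [-0.75, 2.2], [0.22, 2.44], [-1.43, 4.57], [0, 2.65], [-2.85, 2.85]. Speed limits (rad/s): [2.79, 2.79, 3.14, 3.14, 3.14, 3.14].

INTERFACE

Orientations are given as a unit quaternion [x, y, z, w].
In Python, from rig import robot gives the robot as it stands. The module is installed in compiled form; this text tells all that it offers.
- The arm moves only by the tool move_arm, never from a script. Its argument "commands" is a list of rows, each a list of 5 numbers: the gripper's target within -1 to 1 (shut at 1, half-way at 0, fully open at -1), then the shift along the tool's x, y, z in mm, then the turn about the tool's x in degrees. A call has 1 to 8 rows; each row is the pose to reach, as a shift and turn from the pose commanded when the call began, along the tool's axes at that moment; what a row does not reach only later rows make up. A row lasts 1/12 s, in which the tool goes at most 41.7 mm and 7.16 degrees, less where a joint would pass 70% of its speed; a pose out of reach is approached as far as the arm can. A call with a gripper value outside its range is refused whole. The fingers move at their own pace and stop on an object; "newtons" is the grip in N (left out, the last holds). Time passes only in rows, so rows that repeat a pose let the fingers close. It gives the time, the measured TCP pose, the force and the opening at its end, in the units of the state.
- robot.get_obs(): the state, without advancing time (a new reading comes with each control period).
- robot.camera(name): name is "side" or "top"; returns a dict with "image" (384x512x3 uint8, red, green, blue), "fx", "fy", "cx", "cy" (pixels), "xyz" and "rotation" of the camera in the world. Camera axes: x right, y down, z forward; pixel columns grow to the right and rows downward; lengths in m; the calibration is good to about 2 mm. A picture is of the moment at which its call begins. There is no depth.
- robot.hand_in(): hands the job in, once; it reports no verdict.
Trained networks look in a picture, given as the dict that the camera call returned (one of the last four; its "shot" number tells which), for a name from the list of things; names that differ only in an ending like _2 or _b are one class to them, and where a whole thing is asked for, a point or a joint stands for the part that bears it (a point fixed in the world has none). Each returns a list of dicts, best first, with "p" (0 to 1); they miss things now and then, are a little off and sometimes report something else, mostly with a low value. They report only what shows in the picture. A call takes as long as a camera call. They do not tell look-alikes from the thing itself.
- robot.regions_of(picture, name): "pixels" (384x512 bool, what is visible of it) and "bbox" ([left, top, right, bottom] in pixels, round what is visible of it).
The state is a dict: "time": time; "q": joint angles; "joint_velocities": joint speeds; "joint_torque": joint torques, N m; "position": TCP position; "tool_rot": TCP orientation; "ft_force": force on the tool from outside, world axes, zero at the start; "moment": the same for the moment, N m; "grip_width": finger opening in m.
Only numpy, scipy, OpenCV 4.12 (cv2) and the standard library are available. Lean on these libraries where they do the work, as an engineer would, in place of code of your own. Each camera call takes 0.05 s, during which the arm holds its last target.

## Working session

There is one attempt and no reset: what is moved stays moved. The work goes in short steps, Python scripts to look and compute and a tool call to move; the robot and the scene stay as the last step left them, time stands still between calls to the robot, and variables do not carry over. Pictures are saved under pics/ and viewed, and the job is handed in when it is done.

Besides the shell and the picture viewer there is one more tool, called as name(argument=value, ...) on one line, values as JSON. move_arm: Moves the arm, as the interface text tells. Its arguments: {"type":"object","properties":{"commands":{"type":"array","items":{"type":"array","items":{"type":"number"}}},"newtons":{"type":"number"}},"required":["commands"]}

```bash
mkdir -p pics; cat > h.py <<'E'
import numpy as np, cv2
from rig import robot
from scipy.spatial.transform import Rotation as R
def save(img,name,box=None,scale=1):
    if box is not None:
        l,t,r,b=box; img=img[t:b,l:r]
    if scale!=1: img=cv2.resize(img,None,fx=scale,fy=scale,interpolation=cv2.INTER_CUBIC)
    cv2.imwrite('pics/'+name,img[:,:,::-1])
def rot(c):
    r=np.array(c['rotation'])
    return r if r.shape==(3,3) else R.from_quat(r).as_matrix()
def px2w(c,u,v,z):
    d=rot(c)@np.array([(u-c['cx'])/c['fx'],(v-c['cy'])/c['fy'],1.0]); o=np.array(c['xyz'])
    return o+d*(z-o[2])/d[2]
def w2px(c,p):
    q=rot(c).T@(np.array(p)-np.array(c['xyz'])); return np.array([c['fx']*q[0]/q[2]+c['cx'],c['fy']*q[1]/q[2]+c['cy']])
E
python3 - <<'E'
from h import *
for n in('top','side'):
    c=robot.camera(n); save(c['image'],n+'0.png',scale=1.5)
    print(n,c['xyz'],np.round(rot(c),3).tolist(),c['fx'],c['cx'],c['cy'])
    for k in('barrel','vblock','barrel_nose','groove'):
        for d in robot.regions_of(c,k): print(k,round(d['p'],2),d['bbox'],d['pixels'].sum())
print(robot.get_obs())
E
```

```text
top [ 0.32722012 -0.19064704  1.14674312] [[0.022, -0.985, 0.169], [-1.0, -0.018, 0.022], [-0.019, -0.169, -0.985]] 419.4008663654137 254.08932801353603 184.95861948969053
barrel 0.66 [342.7, 277.5, 398.0, 299.4] 713
barrel 0.6 [271.2, 191.1, 326.4, 207.4] 667
barrel 0.51 [318.2, 221.3, 347.3, 256.2] 356
barrel 0.31 [148.6, 168.9, 188.7, 211.3] 1311
barrel 0.27 [143.4, 32.4, 219.4, 180.2] 6860
vblock 0.66 [149.2, 168.1, 186.7, 211.3] 1301
barrel_nose 0.91 [343.7, 277.8, 402.6, 302.3] 825
barrel_nose 0.75 [272.9, 190.9, 327.9, 209.8] 716
barrel_nose 0.62 [322.1, 226.3, 347.4, 251.7] 300
groove 0.75 [154.0, 169.0, 182.8, 211.3] 1267
side [ 0.34557546 -0.91066061  0.94246166] [[0.978, -0.156, 0.137], [-0.207, -0.737, 0.643], [0.001, -0.657, -0.754]] 387.6929534691176 253.62929784563758 193.41716866596806
barrel 0.89 [210.7, 260.7, 238.0, 287.2] 287
barrel 0.88 [166.6, 283.1, 193.6, 347.1] 823
barrel 0.64 [241.1, 211.5, 271.0, 259.8] 591
vblock 0.61 [218.8, 136.6, 256.4, 166.0] 724
barrel_nose 0.82 [242.1, 217.8, 272.0, 261.9] 532
barrel_nose 0.6 [171.2, 285.4, 194.2, 341.5] 832
barrel_nose 0.51 [211.1, 258.5, 236.7, 286.0] 276
groove 0.72 [220.8, 136.2, 254.4, 168.8] 732
groove 0.43 [250.7, 111.2, 364.2, 179.2] 3675
{'time': 0.5, 'q': array([ 1.11051933e+00,  5.27538042e-01,  1.43274579e+00, -3.59620679e-06,
        1.18136076e+00, -1.78511962e-01]), 'joint_velocities': array([ 0.00167395, -0.00151242, -0.00140186, -0.00041121, -0.00046859,
        0.0016076 ]), 'joint_torque': array([-2.65716917e-04, -4.39603400e+01, -1.76790279e+01,  6.33144868e-02,
        5.15332574e-02, -3.60344211e-05]), 'position': array([0.17374458, 0.60032433, 0.21121039]), 'tool_rot': array([ 0.09927149,  0.70010581, -0.0993071 ,  0.70009651]), 'ft_force': array([ 0.23094986, -0.94596978,  0.14783576]), 'moment': array([ 0.00623861,  0.03665278, -0.02404562]), 'grip_width': 0.08704332511058527}
```

View pics/top0.png

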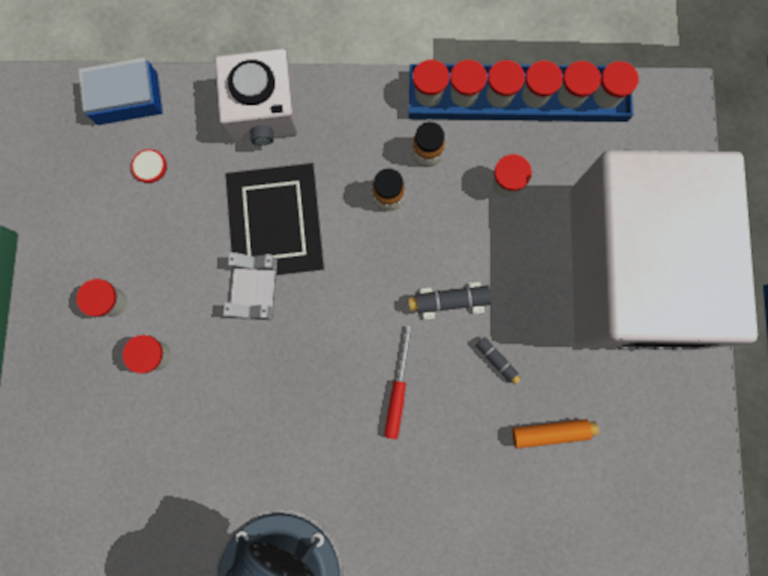

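View pics/side0.png

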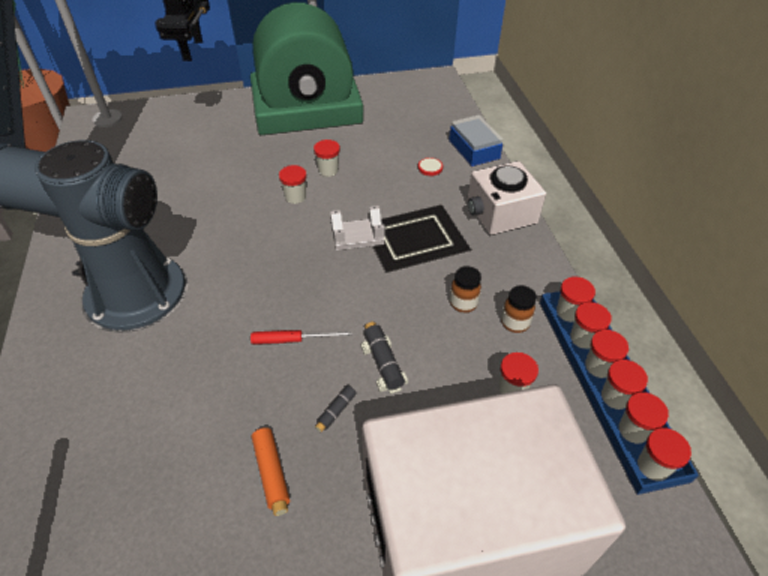

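Candidates for the barrel in the top picture (1.5x pixels): the dark large cylinder in the white rest (450,300), the dark small one (498,360) and the orange one (555,433). By the description it is the one in the rest, with its brass nose at the left (410,303). The V-block is at (250,287) and the mark at (274,220), with the lamp above it. Next I'll crop closer.

```bash
python3 - <<'E'
from h import *
c=robot.camera('top'); im=c['image']; cv2.imwrite('t0.png',im[:,:,::-1])
a=cv2.resize(im[95:225,135:235],None,fx=4.5,fy=4.5,interpolation=cv2.INTER_CUBIC); save(a,'c1.png')
save(im,'c2.png',(260,170,360,260),6)
s=robot.camera('side'); im=s['image']
save(im,'c3.png',(210,100,370,200),4.5)
for n,(u,v) in dict(bar=(300,200),box=(440,165)).items(): print(n,px2w(c,u,v,.028))
E
```

```text
bar [ 0.4802602  -0.28985498  0.028     ]
box [ 0.58310057 -0.66767543  0.028     ]
```

View pics/c1.png

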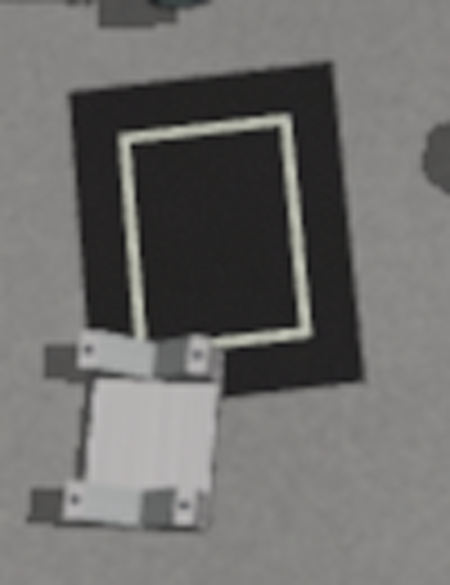

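View pics/c2.png

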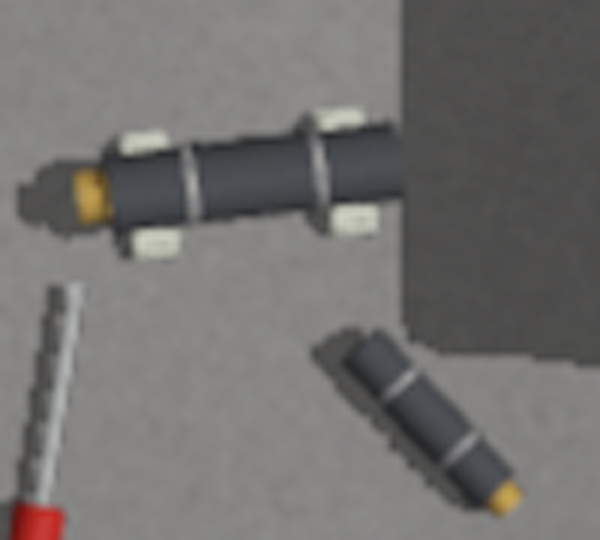

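View pics/c3.png

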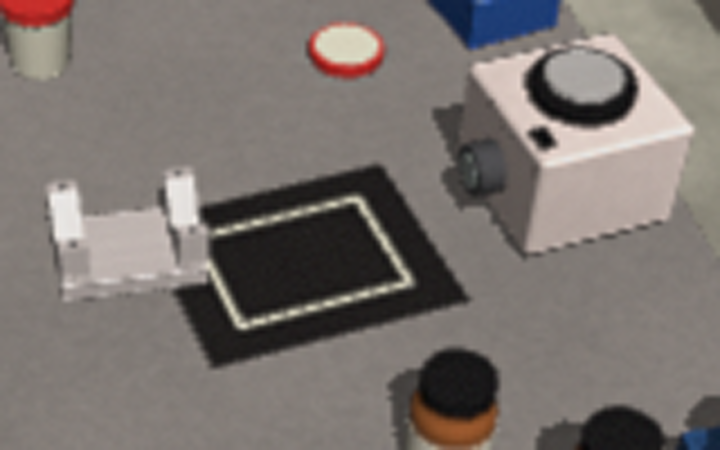

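```bash
cat >> h.py <<'E'
from scipy.optimize import least_squares
def fit2d(obs,z0=(0.5,0,0)):
    # obs: list of (cam,u,v,(x,y,z) local) -> x,y,yaw
    def f(p):
        cs,sn=np.cos(p[2]),np.sin(p[2]); r=[]
        for c,u,v,l in obs:
            w=[p[0]+cs*l[0]-sn*l[1],p[1]+sn*l[0]+cs*l[1],l[2]]
            r+=list(w2px(c,w)-[u,v])
        return r
    s=least_squares(f,z0); return s.x,np.abs(s.fun).max(),s.fun.reshape(-1,2)
def wl(p,l):
    cs,sn=np.cos(p[2]),np.sin(p[2]); return [p[0]+cs*l[0]-sn*l[1],p[1]+sn*l[0]+cs*l[1],l[2]]
def lines(img,c,off,sc,p,segs,col):
    for a,b in segs:
        q=[tuple(int(t) for t in ((w2px(c,wl(p,l))+.5-off)*sc)) for l in (a,b)]
        cv2.line(img,q[0],q[1],col,1)
def rect(hx,hy,z):
    P=[(hx,hy,z),(hx,-hy,z),(-hx,-hy,z),(-hx,hy,z)]; return list(zip(P,P[1:]+P[:1]))
def vbsegs():
    s=rect(.056,.038,0)+rect(.056,.038,.016)
    for x0 in(.034,-.056):
        for y0 in(.027,-.038):
            P=[(x0,y0,.053),(x0+.022,y0,.053),(x0+.022,y0+.011,.053),(x0,y0+.011,.053)]; s+=list(zip(P,P[1:]+P[:1]))
    return s
E
python3 - <<'E'
from h import *
t=robot.camera('top'); s=robot.camera('side')
T=lambda u,v,l:(t,135+(u+.5)/4.5-.5,95+(v+.5)/4.5-.5,l)
S=lambda u,v,l:(s,210+(u+.5)/4.5-.5,100+(v+.5)/4.5-.5,l)
tt=[T(132,143,(.067,.049,0)),T(284,126,(.067,-.049,0)),T(301,330,(-.067,-.049,0))]
ts=[S(357,203,(.067,.049,0)),S(404,280,(.067,-.049,0)),S(244,321,(-.067,-.049,0))]
vt=[T(75,500,(-.045,.0325,.053)),T(183,507,(-.045,-.0325,.053)),T(88,350,(.045,.0325,.053)),T(197,355,(.045,-.0325,.053))]
vs=[S(62,187,(-.045,.0325,.053)),S(180,173,(.045,.0325,.053))]
for n,o in(('tgt top',tt),('tgt side',ts),('tgt both',tt+ts),('vb top',vt),('vb side',vs),('vb both',vt+vs)):
    p,m,_=fit2d(o); print(n,np.round(p[:2]*1000,1),np.round(np.degrees(p[2]),2),'maxres',round(m,2))
    if n=='tgt both': pt=p
    if n=='vb both': pv=p
np.save('p0.npy',[pt,pv])
for c,(l,tp,r,b),n in((t,(135,75,235,225),'o1.png'),(s,(210,100,370,200),'o2.png')):
    im=cv2.resize(c['image'][tp:b,l:r],None,fx=4,fy=4,interpolation=cv2.INTER_CUBIC)
    lines(im,c,np.array([l,tp]),4,pt,rect(.067,.049,0),(255,0,0))
    lines(im,c,np.array([l,tp]),4,pv,vbsegs(),(0,255,0))
    save(im,n)
E
```

```text
tgt top [628.9  39.8] 7.23 maxres 0.27
tgt side [630.8  41.9] 7.26 maxres 0.52
tgt both [629.6  40.3] 7.24 maxres 0.62
vb top [497.7  70.3] -1.89 maxres 0.28
vb side [499.5  70.1] -1.9 maxres 0.26
vb both [498.1  70.3] -2.11 maxres 0.62
```

View pics/o1.png

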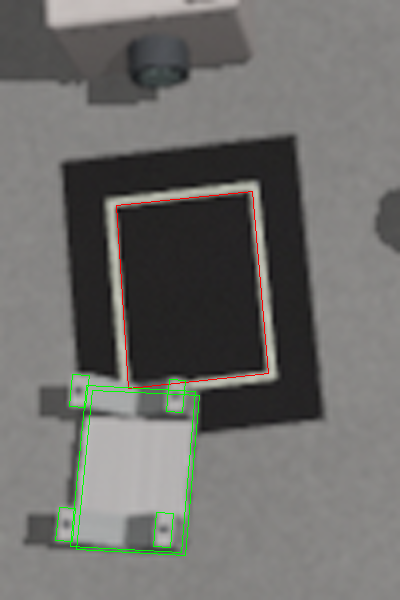

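View pics/o2.png

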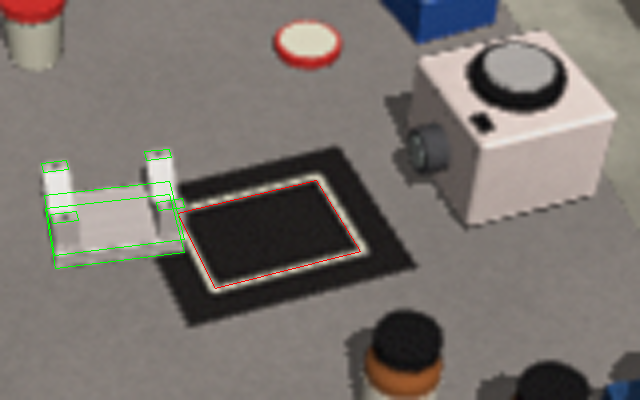

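```bash
cat >> h.py <<'E'
def togo(goal,yaw):
    """goal TCP world, yaw of tool y direction relative to world y (mod 180): shift in tool axes mm, turn about x deg"""
    o=robot.get_obs(); M=R.from_quat(o['tool_rot']).as_matrix()
    d=M.T@(np.array(goal)-o['position'])*1000
    y=M[:,1]; cur=np.degrees(np.arctan2(-y[0],y[1])); 
    dy=(np.degrees(yaw)-cur+90)%180-90
    print('pos',np.round(o['position'],4),'xaxis',np.round(M[:,0],3),'yaw_y',round(cur,2),'q6',round(o['q'][5],2),'w',round(o['grip_width'],4),'t',o['time'],'F',np.round(o['ft_force'],1))
    print('shift tool mm',np.round(d,1),'turn deg',round(dy*np.sign(M[2,0]),2))
E
python3 - <<'E'
from h import *
pt,pv=np.load('p0.npy'); togo([pv[0],pv[1],.2],pv[2])
E
```

```text
pos [0.1738 0.6003 0.2113] xaxis [ 0.  0. -1.] yaw_y -16.15 q6 -0.18 w 0.0872 t 0.7 F [-0.2 -0.9  0. ]
shift tool mm [  11.3 -418.9  459. ] turn deg -14.04
```

move_arm(commands=[[-1,11,-419,459,-14],[-1,11,-419,459,-14],[-1,11,-419,459,-14],[-1,11,-419,459,-14],[-1,11,-419,459,-14],[-1,11,-419,459,-14],[-1,11,-419,459,-14],[-1,11,-419,459,-14]])

```text
time: 1.37
position: [0.3481, 0.3151, 0.2057]
tool_rot: [0.013, 0.707, -0.013, 0.707]
ft_force: [0.8, -0.7, -0.2]
grip_width: 0.087
```

```bash
python3 - <<'E'
from h import *
pt,pv=np.load('p0.npy'); togo([pv[0],pv[1],.1],pv[2])
E
```

```text
pos [0.3481 0.3151 0.2057] xaxis [ 0.001  0.    -1.   ] yaw_y -2.11 q6 -1.04 w 0.087 t 1.3667 F [ 0.8 -0.7 -0.2]
shift tool mm [ 105.7 -239.1  158.8] turn deg -0.01
```

move_arm(commands=[[-1,6,-239,159,0],[-1,6,-239,159,0],[-1,6,-239,159,0],[-1,6,-239,159,0],[-1,6,-239,159,0],[-1,6,-239,159,0],[-1,60,-239,159,0],[-1,100,-239,159,0]])

```text
time: 2.03
position: [0.5018, 0.0719, 0.1272]
tool_rot: [0.014, 0.702, -0.015, 0.712]
ft_force: [1.6, 0.0, 0.2]
grip_width: 0.0873
```

```bash
python3 - <<'E'
from h import *
pt,pv=np.load('p0.npy'); togo([pv[0],pv[1],.0285],pv[2])
t=robot.camera('top');save(t['image'],'g1.png',(110,80,250,225),4)
s=robot.camera('side');save(s['image'],'g2.png',(150,60,310,180),4.5)
E
```

```text
pos [0.5018 0.0719 0.1272] xaxis [ 0.014 -0.002 -1.   ] yaw_y -2.36 q6 -1.61 w 0.0873 t 2.0333 F [1.6 0.  0.2]
shift tool mm [98.6 -1.6 -5. ] turn deg -0.26
```

View pics/g2.png

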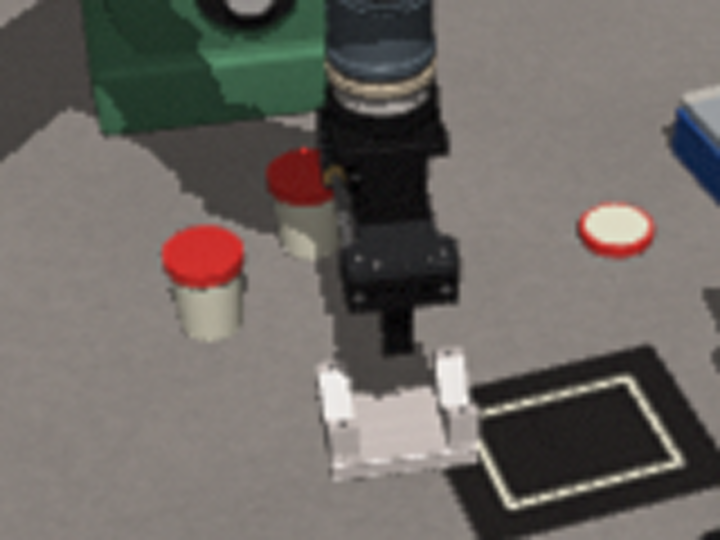

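move_arm(commands=[[-1,20,0,0,0],[-1,20,0,0,0],[-1,20,0,0,0]])

```text
time: 2.38
position: [0.4943, 0.0766, 0.1062]
tool_rot: [0.013, 0.707, -0.013, 0.707]
ft_force: [-0.2, -0.0, 0.8]
grip_width: 0.087
```

```bash
python3 - <<'E'
from h import *
pt,pv=np.load('p0.npy'); togo([pv[0],pv[1],.0285],pv[2])
t=robot.camera('top');save(t['image'],'g3.png',(110,80,250,225),4)
E
```

```text
pos [0.4943 0.0766 0.1062] xaxis [-0.001  0.    -1.   ] yaw_y -2.08 q6 -1.6 w 0.087 t 2.3833 F [-0.2 -0.   0.8]
shift tool mm [77.7 -6.2  4. ] turn deg 0.02
```

View pics/g3.png

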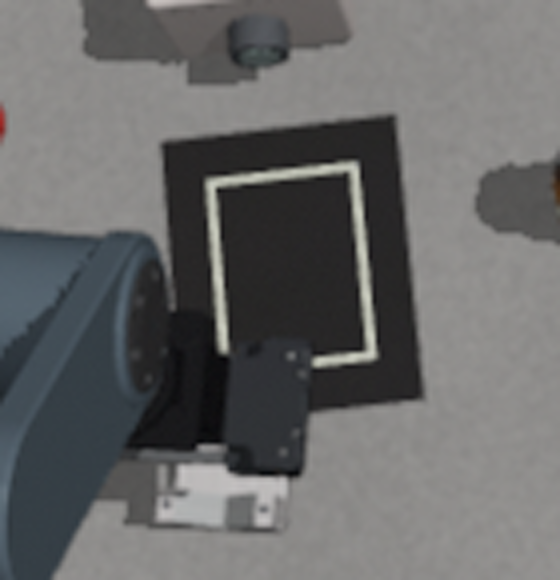

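move_arm(commands=[[-1,30,-6,4,0],[-1,55,-6,4,0],[-1,68,-6,4,0],[-1,68,-6,4,0]])

```text
time: 2.77
position: [0.498, 0.0703, 0.0371]
tool_rot: [0.013, 0.708, -0.013, 0.706]
ft_force: [-0.2, -0.3, -0.0]
grip_width: 0.0866
```

```bash
python3 - <<'E'
from h import *
pt,pv=np.load('p0.npy'); togo([pv[0],pv[1],.0285],pv[2])
s=robot.camera('side');save(s['image'],'g4.png',(190,90,310,180),5)
t=robot.camera('top');save(t['image'],'g5.png',(110,80,250,225),4)
E
```

```text
pos [0.498  0.0703 0.0371] xaxis [-0.001  0.    -1.   ] yaw_y -2.09 q6 -1.62 w 0.0866 t 2.7667 F [-0.2 -0.3 -0. ]
shift tool mm [8.6 0.  0.1] turn deg 0.02
```

View pics/g4.png

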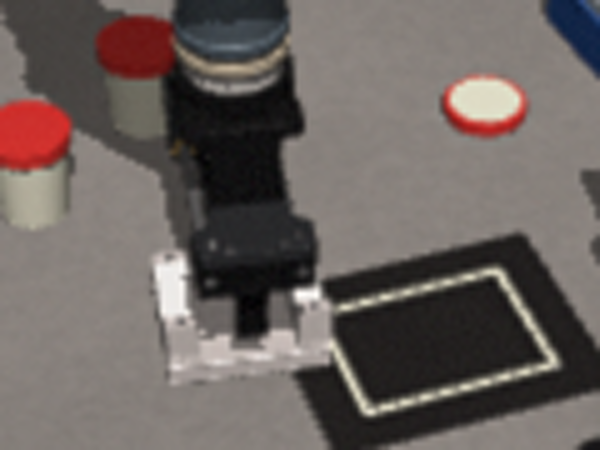

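```bash
python3 - <<'E'
from h import *
pt,pv=np.load('p0.npy')
s=robot.camera('side')
f=lambda y,z:np.round((w2px(s,wl(pv,(0,y,z)))-[190,90])*5)
print('tip -y inner',f(-.0433,.012),'outer',f(-.0585,.012),'base top edge',f(-.038,.016),'bottom',f(-.038,0),'tip +y inner',f(.0433,.012))
E
```

```text
tip -y inner [249. 366.] outer [252. 382.] base top edge [247. 357.] bottom [248. 373.] tip +y inner [231. 282.]
```

View pics/g5.png

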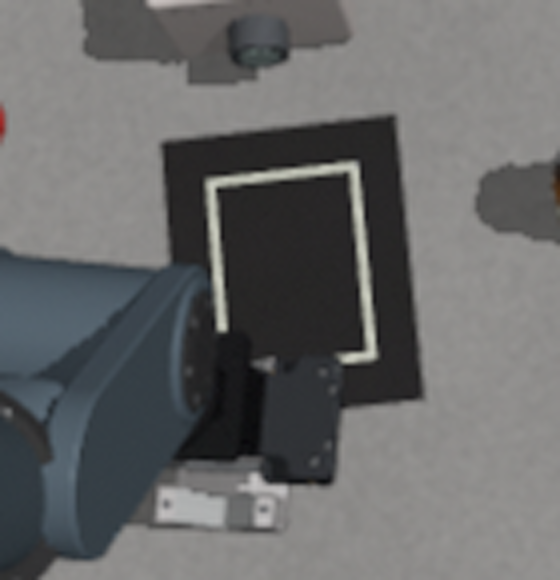

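```bash
python3 - <<'E'
from h import *
s=robot.camera('side');save(s['image'],'g6.png',(200,100,280,170),8)
print(robot.get_obs()['position'],robot.get_obs()['ft_force'])
o=robot.get_obs();M=R.from_quat(o['tool_rot']).as_matrix()
for l in((0,0,0),(.025,0,0),(.025,.0435,0),(.025,-.0435,0),(-.045,.095,0),(-.045,-.095,0)):
    print(l,np.round((w2px(s,o['position']+M@np.array(l))-[200,100])*8))
E
```

```text
[0.50008777 0.06986693 0.03900907] [-0.67040962 -0.00335121  0.25308654]
(0, 0, 0) [306. 391.]
(0.025, 0, 0) [308. 434.]
(0.025, 0.0435, 0) [294. 368.]
(0.025, -0.0435, 0) [323. 503.]
(-0.045, 0.095, 0) [271. 170.]
(-0.045, -0.095, 0) [337. 466.]
```

View pics/g6.png

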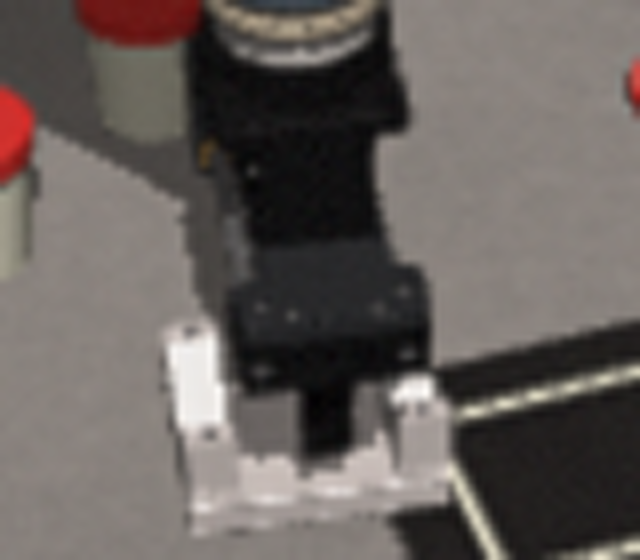

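```bash
python3 - <<'E'
from h import *
c={n:robot.camera(n) for n in('top','side')}
o=robot.get_obs();M=R.from_quat(o['tool_rot']).as_matrix(); print(np.round(M,3).tolist(),o['grip_width'])
bx={'top':(150,130,240,220),'side':(190,60,290,180)}; sc={'top':6,'side':5}
for n in c:
    l,t,r,b=bx[n]; k=sc[n]; im=cv2.resize(c[n]['image'][t:b,l:r],None,fx=k,fy=k,interpolation=cv2.INTER_CUBIC)
    def P(v): return tuple(int(q) for q in (w2px(c[n],o['position']+M@np.array(v))+.5-[l,t])*k)
    def box(x0,x1,y0,y1,z0,z1,col):
        V=[(x,y,z) for x in(x0,x1) for y in(y0,y1) for z in(z0,z1)]
        for i in range(8):
            for j in range(i):
                if sum(a!=b for a,b in zip(V[i],V[j]))==1: cv2.line(im,P(V[i]),P(V[j]),col,1)
    box(-.045,.025,.0435,.0585,-.0095,.0095,(255,0,0)); box(-.045,.025,-.0585,-.0435,-.0095,.0095,(0,255,0))
    box(-.1,-.045,-.095,.095,-.0375,.0375,(255,255,0))
    save(im,'k_'+n+'.png')
E
```

```text
[[0.003, 0.037, 0.999], [-0.0, 0.999, -0.037], [-1.0, -0.0, 0.003]] 0.08715775926080205
```

View pics/k_top.png

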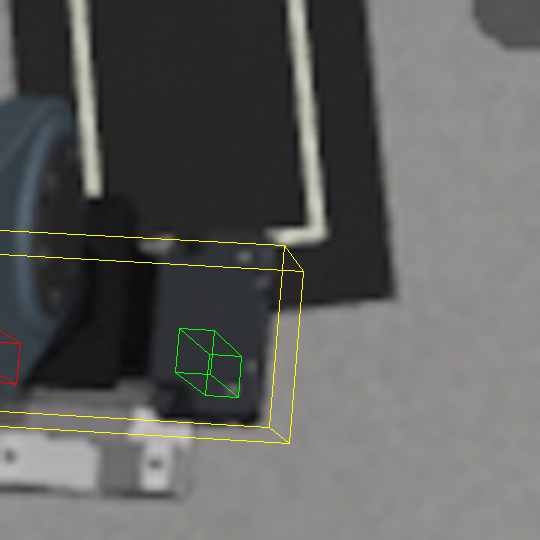

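View pics/k_side.png

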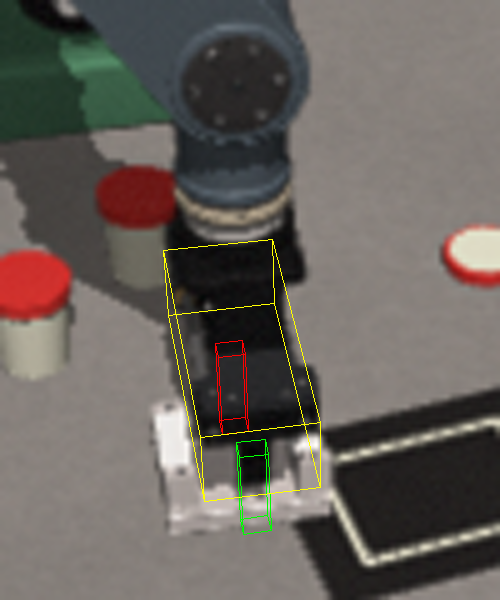

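```bash
python3 - <<'E'
from h import *
s=robot.camera('side')
M=R.from_quat([0.09927149,  0.70010581, -0.0993071 ,  0.70009651]).as_matrix();p=np.array([0.17374458, 0.60032433, 0.21121039])
P=lambda v:np.round(((w2px(s,p+M@np.array(v))+.5)-[80,0])*6).tolist()
for v in((0,0,0),(.025,.0435,0),(.025,-.0435,0),(.025,-.0585,0),(-.045,-.095,0),(-.045,.095,0)): print(v,P(v))
im=cv2.imread('pics/side0.png')[:,:,::-1]; im=cv2.resize(im,(512,384),interpolation=cv2.INTER_AREA); save(im,'z0.png',(80,0,180,70),6)
# joint angle and image check now
o=robot.get_obs(); print(o['q'],o['position'])
E
```

```text
(0, 0, 0) [297.0, 223.0]
(0.025, 0.0435, 0) [324.0, 227.0]
(0.025, -0.0435, 0) [287.0, 293.0]
(0.025, -0.0585, 0) [280.0, 305.0]
(-0.045, -0.095, 0) [234.0, 227.0]
(-0.045, 0.095, 0) [321.0, 86.0]
[-8.32850176e-02  6.54341844e-01  1.87076429e+00 -1.62877082e-05
  6.13689874e-01 -1.61697077e+00] [0.49966648 0.06967189 0.03842377]
```

View pics/z0.png

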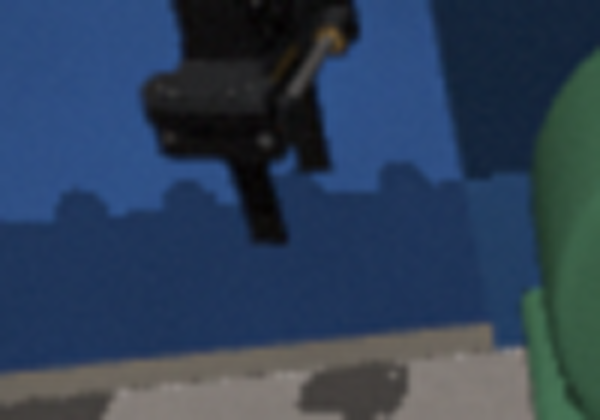

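```bash
cat >> h.py <<'E'
def overlay(tag,off,bx,w=None):
    c={n:robot.camera(n) for n in bx}
    o=robot.get_obs();M=R.from_quat(o['tool_rot']).as_matrix()
    w=o['grip_width'] if w is None else w
    outs=[]
    for n in c:
        l,t,r,b,k=bx[n]; im=cv2.resize(c[n]['image'][t:b,l:r],None,fx=k,fy=k,interpolation=cv2.INTER_CUBIC)
        def P(v): return tuple(int(q) for q in (w2px(c[n],o['position']+np.array(off)+M@np.array(v))+.5-[l,t])*k)
        def box(x0,x1,y0,y1,z0,z1,col):
            V=[(x,y,z) for x in(x0,x1) for y in(y0,y1) for z in(z0,z1)]
            for i in range(8):
                for j in range(i):
                    if sum(a!=b for a,b in zip(V[i],V[j]))==1: cv2.line(im,P(V[i]),P(V[j]),col,1)
        h=w/2
        box(-.045,.025,h,h+.015,-.0095,.0095,(255,0,0)); box(-.045,.025,-h-.015,-h,-.0095,.0095,(0,255,0))
        box(-.075,-.045,-.095,.095,-.0375,.0375,(255,255,0)); outs.append(im)
    H=max(i.shape[0] for i in outs)
    save(np.hstack([np.pad(i,((0,H-i.shape[0]),(0,0),(0,0))) for i in outs]),tag)
E
python3 - <<'E'
from h import *
overlay('k2.png',(0,0,.047),{'top':(155,130,230,220,5),'side':(205,80,285,170,5)})
E
```

```text
(no output)
```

View pics/k2.png

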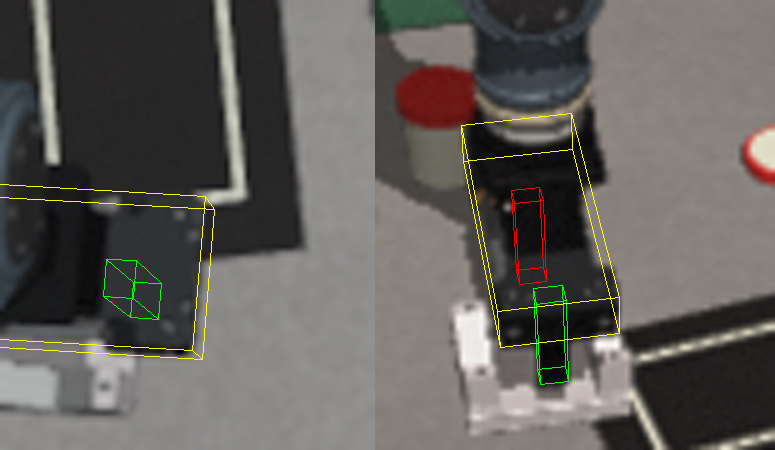

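move_arm(commands=[[-1,4,0,0,0],[-1,8,0,0,0],[-1,8,0,0,0],[-1,8,0,0,0]])

```text
time: 3.55
position: [0.4983, 0.0696, 0.0285]
tool_rot: [0.013, 0.707, -0.013, 0.707]
ft_force: [0.2, 0.5, 0.3]
grip_width: 0.0871
```

```bash
python3 - <<'E'
from h import *
o=robot.get_obs();print(o['position'],o['ft_force'],o['q'])
overlay('k3.png',(0,0,.047),{'top':(155,130,230,220,5),'side':(205,80,285,170,5)})
E
```

```text
[0.49829331 0.06957677 0.02849355] [0.19169342 0.4775765  0.32984129] [-8.37222909e-02  6.73489295e-01  1.87482838e+00  1.46606595e-05
  5.94555207e-01 -1.61699398e+00]
```

View pics/k3.png

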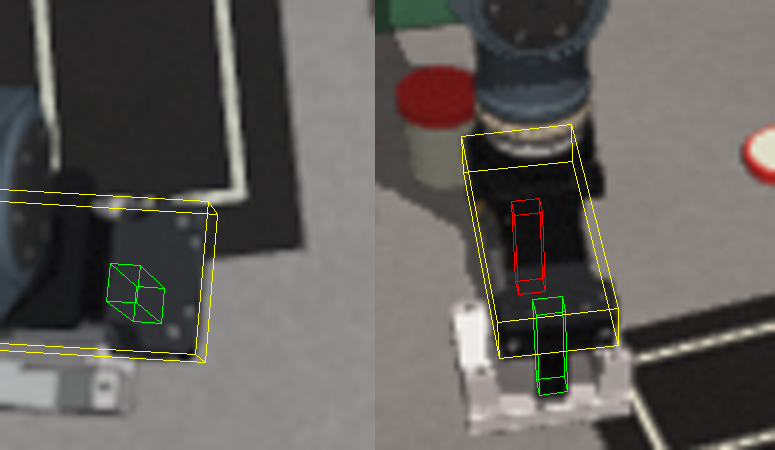

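move_arm(commands=[[-1,2,0,0,0],[-1,3.5,0,0,0],[-1,3.5,0,0,0]])

```text
time: 3.9
position: [0.4985, 0.0696, 0.0252]
tool_rot: [0.013, 0.707, -0.013, 0.707]
ft_force: [-0.3, 0.1, -0.6]
grip_width: 0.087
```

move_arm(commands=[[-1,1,0,0,0],[-1,2,0,0,0]])

```text
time: 4.07
position: [0.4988, 0.0696, 0.0235]
tool_rot: [0.013, 0.707, -0.013, 0.707]
ft_force: [0.3, -0.5, -0.2]
grip_width: 0.0871
```

move_arm(commands=[[-1,6,0,0,0],[-1,12,0,0,0],[-1,18,0,0,0],[-1,22,0,0,0],[-1,22,0,0,0]])

```text
time: 4.48
position: [0.4979, 0.0696, 0.0003]
tool_rot: [0.013, 0.708, -0.013, 0.706]
ft_force: [0.2, -0.9, 0.2]
grip_width: 0.087
```

```bash
python3 - <<'E'
from h import *
o=robot.get_obs();print(o['position'],o['ft_force'],o['q'])
overlay('k4.png',(0,0,.047),{'top':(155,130,230,220,5),'side':(205,80,285,170,5)})
E
```

```text
[4.97930490e-01 6.95975666e-02 3.32724490e-04] [ 0.19385973 -0.91492488  0.24824165] [-8.37325197e-02  7.28947996e-01  1.88302669e+00 -1.24333384e-05
  5.31868665e-01 -1.61700170e+00]
```

View pics/k4.png

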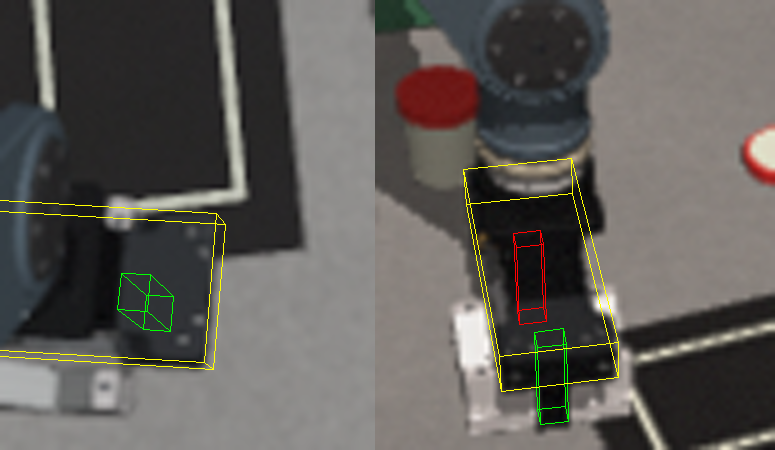

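```bash
python3 - <<'E'
from h import *
s=robot.camera('side');save(s['image'],'g7.png',(215,125,275,170),12)
t=robot.camera('top');save(t['image'],'g8.png',(140,150,200,215),8)
E
```

```text
(no output)
```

View pics/g7.png

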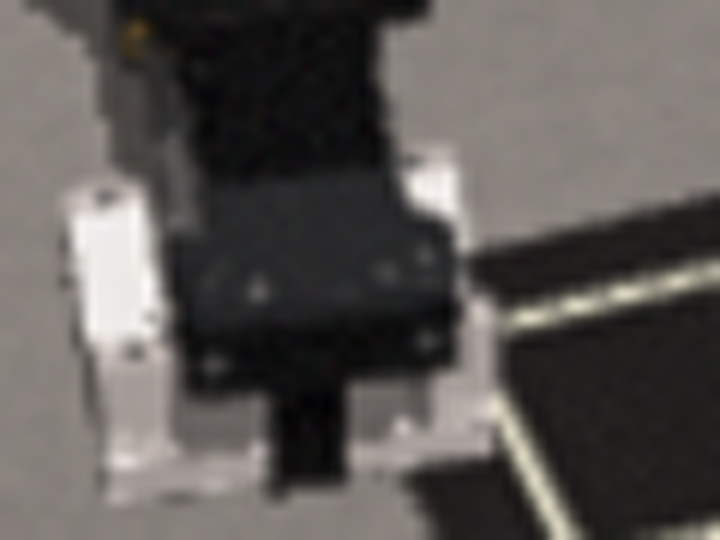

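View pics/g8.png

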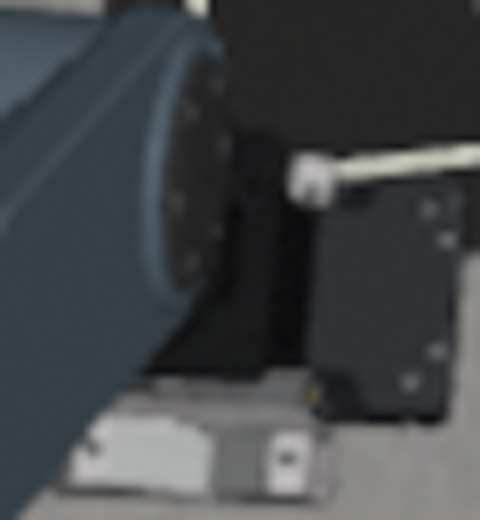

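```bash
python3 - <<'E'
from h import *
s=robot.camera('side'); pt,pv=np.load('p0.npy')
for y in(-.03,-.0435,-.05,-.0585):
  for z in (0,.01,.02): print(y,z,np.round((w2px(s,wl(pv,(0,y,z)))+.5-[215,125])*12))
E
```

```text
-0.03 0 [297. 463.]
-0.03 0.01 [296. 438.]
-0.03 0.02 [295. 413.]
-0.0435 0 [304. 495.]
-0.0435 0.01 [303. 471.]
-0.0435 0.02 [302. 445.]
-0.05 0 [307. 511.]
-0.05 0.01 [306. 486.]
-0.05 0.02 [305. 461.]
-0.0585 0 [312. 532.]
-0.0585 0.01 [311. 507.]
-0.0585 0.02 [310. 482.]
```

move_arm(commands=[[-1,2,0,0,0],[-1,4,0,0,0],[-1,4,0,0,0]])

```text
time: 4.98
position: [0.4986, 0.0696, -0.0027]
tool_rot: [0.013, 0.707, -0.013, 0.707]
ft_force: [-0.0, 0.5, -0.2]
grip_width: 0.0871
```

move_arm(commands=[[-1,2,0,0,0],[-1,4,0,0,0],[-1,4,0,0,0]])

```text
time: 5.23
position: [0.4985, 0.0696, -0.0068]
tool_rot: [0.013, 0.707, -0.013, 0.707]
ft_force: [0.2, 0.1, -0.0]
grip_width: 0.0872
```

```bash
python3 - <<'E'
from h import *
s=robot.camera('side');save(s['image'],'g9.png',(215,125,275,170),12)
E
```

```text
(no output)
```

View pics/g9.png

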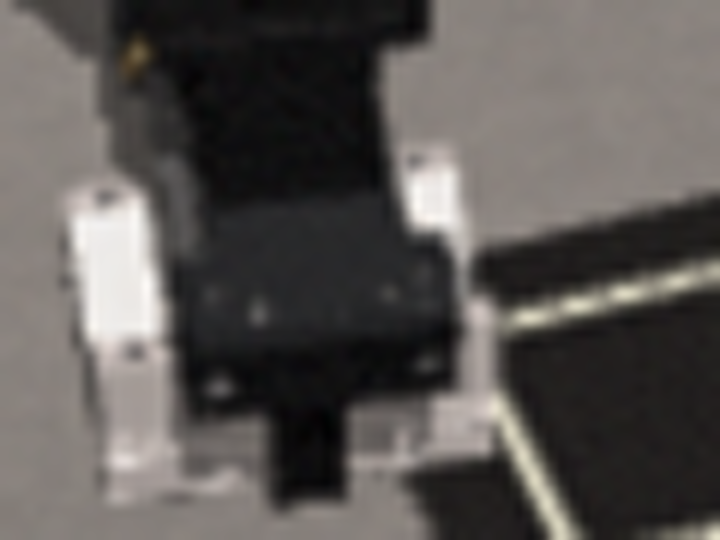

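move_arm(commands=[[-1,2,0,0,0],[-1,5,0,0,0],[-1,5,0,0,0]])

```text
time: 5.53
position: [0.499, 0.0695, -0.0109]
tool_rot: [0.013, 0.707, -0.013, 0.707]
ft_force: [-1.2, -1.0, 7.4]
grip_width: 0.0869
```

move_arm(commands=[[0.2,0,0,0,0],[0.2,0,0,0,0],[0.2,0,0,0,0],[0.2,0,0,0,0],[0.2,0,0,0,0]], newtons=8)

```text
time: 5.95
position: [0.4994, 0.0696, -0.0109]
tool_rot: [0.013, 0.706, -0.013, 0.708]
ft_force: [0.4, 1.0, 5.5]
grip_width: 0.0761
```

```bash
python3 - <<'E'
from h import *
o=robot.get_obs();print(o['moment'])
s=robot.camera('side');save(s['image'],'g10.png',(215,125,275,170),12)
E
```

```text
[ 0.14494456  0.06597655 -0.0253809 ]
```

View pics/g10.png

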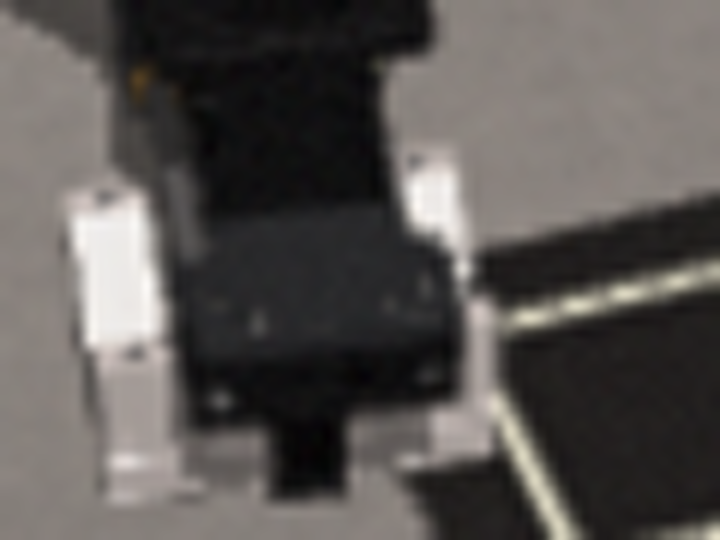

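```bash
python3 - <<'E'
from h import *
pt,pv=np.load('p0.npy'); o=robot.get_obs()
g=wl(pt,(.0013,0,o['position'][2])); togo(g,pt[2])
E
```

```text
pos [ 0.4994  0.0697 -0.0109] xaxis [ 0.002  0.    -1.   ] yaw_y -2.16 q6 -1.62 w 0.0759 t 6.0 F [-0.5  1.   6.6]
shift tool mm [  0.2 -24.3 132.4] turn deg -9.39
```

move_arm(commands=[[0.2,0.5,0,0,0],[0.2,0.5,-2,8,-1],[0.2,0.5,-4,17,-2],[0.2,0.5,-6,28,-3],[0.2,0.5,-8,39,-4],[0.2,0.5,-10,50,-5],[0.2,0.5,-12,60,-6],[0.2,0.5,-13,66,-6]], newtons=18)

```text
time: 6.67
position: [0.5457, 0.0565, -0.0109]
tool_rot: [-0.021, 0.72, 0.025, 0.693]
ft_force: [-25.8, 2.2, 34.2]
grip_width: 0.0762
```

```bash
python3 - <<'E'
from h import *
pt,pv=np.load('p0.npy'); o=robot.get_obs()
g=wl(pt,(.0013,0,o['position'][2])); togo(g,pt[2])
s=robot.camera('side');save(s['image'],'g11.png',(200,100,300,175),7)
E
```

```text
pos [ 0.5457  0.0565 -0.0109] xaxis [-0.038  0.004 -0.999] yaw_y 3.75 q6 -1.74 w 0.0762 t 6.6667 F [-25.8   2.2  34.2]
shift tool mm [ -3.3 -21.6  83.9] turn deg -3.48
```

View pics/g11.png

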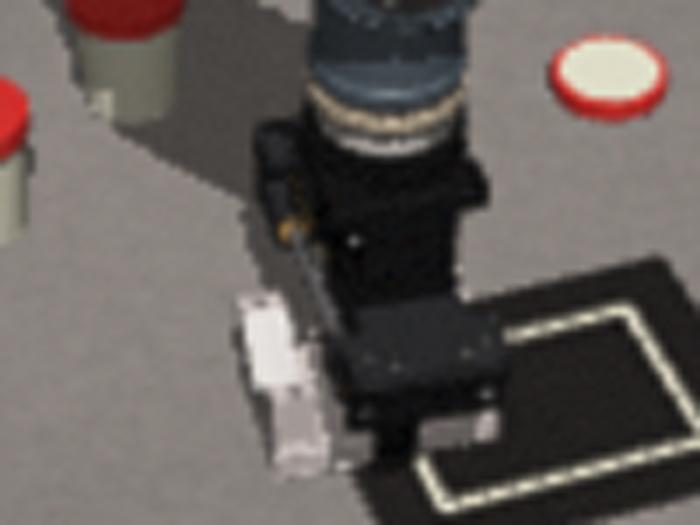

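move_arm(commands=[[0.2,-0.8,0,0,0],[0.2,-0.8,0,0,0],[0.2,-0.8,0,0,0]], newtons=18)

```text
time: 6.97
position: [0.5527, 0.0554, -0.0109]
tool_rot: [-0.023, 0.715, 0.024, 0.699]
ft_force: [-15.3, 0.7, 19.2]
grip_width: 0.0756
```

```bash
python3 - <<'E'
from h import *
pt,pv=np.load('p0.npy'); o=robot.get_obs()
g=wl(pt,(.0013,0,o['position'][2])); togo(g,pt[2])
s=robot.camera('side');save(s['image'],'g12.png',(200,100,300,175),7)
E
```

```text
pos [ 0.5527  0.0554 -0.0109] xaxis [-0.023  0.002 -1.   ] yaw_y 3.81 q6 -1.74 w 0.0756 t 6.9667 F [-15.3   0.7  19.2]
shift tool mm [ -1.8 -20.1  76.9] turn deg -3.43
```

View pics/g12.png

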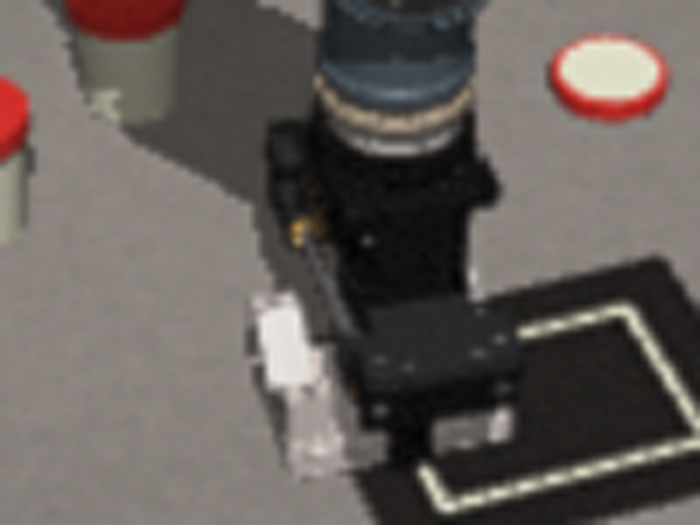

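move_arm(commands=[[0.2,-1,0,0,0],[0.2,-1,0,0,0],[0.2,-1,0,0,0]], newtons=18)

```text
time: 7.27
position: [0.5612, 0.0545, -0.0108]
tool_rot: [-0.023, 0.709, 0.024, 0.705]
ft_force: [-4.9, 0.9, 2.1]
grip_width: 0.076
```

```bash
python3 - <<'E'
from h import *
pt,pv=np.load('p0.npy'); o=robot.get_obs()
g=wl(pt,(.0013,0,o['position'][2])); togo(g,pt[2])
E
```

```text
pos [ 0.5612  0.0545 -0.0108] xaxis [-0.006  0.001 -1.   ] yaw_y 3.86 q6 -1.74 w 0.076 t 7.2667 F [-4.9  0.9  2.1]
shift tool mm [ -0.4 -18.7  68.5] turn deg -3.38
```

move_arm(commands=[[0.2,0,-3,6,-1],[0.2,0,-6,12,-2],[0.2,0,-8,19,-3],[0.2,0,-9,26,-3.4],[0.2,0,-10,32,-3.4],[0.2,0,-11,36,-3.4],[0.2,0,-11,36,-3.4]], newtons=18)

```text
time: 7.85
position: [0.6029, 0.0452, -0.0106]
tool_rot: [-0.045, 0.705, 0.044, 0.707]
ft_force: [0.9, 0.2, -4.4]
grip_width: 0.0755
```

```bash
python3 - <<'E'
from h import *
pt,pv=np.load('p0.npy'); o=robot.get_obs()
g=wl(pt,(.0013,0,o['position'][2])); togo(g,pt[2])
s=robot.camera('side');save(s['image'],'g13.png',(200,100,300,175),7)
E
```

```text
pos [ 0.6029  0.0452 -0.0106] xaxis [ 0.003 -0.    -1.   ] yaw_y 7.24 q6 -1.81 w 0.0755 t 7.85 F [ 0.9  0.2 -4.4]
shift tool mm [ 0.1 -8.3 27.1] turn deg 0.01
```

View pics/g13.png

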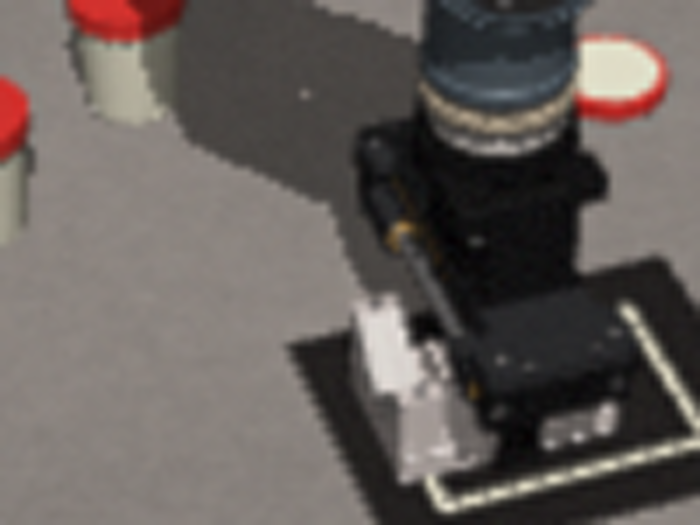

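move_arm(commands=[[0.2,0.4,-1,3,0],[0.2,0.5,-3,9,0],[0.2,0.5,-5,16,0],[0.2,0.5,-7,22,0],[0.2,0.5,-8,26,0],[0.2,0.5,-8,26,0],[0.2,0.5,-8,26,0]], newtons=18)

```text
time: 8.48
position: [0.6298, 0.0405, -0.0106]
tool_rot: [-0.045, 0.704, 0.044, 0.707]
ft_force: [0.6, -0.2, -4.2]
grip_width: 0.0759
```

```bash
python3 - <<'E'
from h import *
pt,pv=np.load('p0.npy'); o=robot.get_obs()
g=wl(pt,(.0013,0,o['position'][2])); togo(g,pt[2])
for n,bx,k in(('top',(130,70,240,190),5),('side',(210,80,370,200),4)):
    c=robot.camera(n); l,t,r,b=bx; im=cv2.resize(c['image'][t:b,l:r],None,fx=k,fy=k,interpolation=cv2.INTER_CUBIC)
    lines(im,c,np.array([l,t]),k,pt,rect(.067,.049,0),(255,0,0)); lines(im,c,np.array([l,t]),k,pt,vbsegs(),(0,255,0))
    save(im,'m1%s.png'%n)
E
```

```text
pos [ 0.6298  0.0405 -0.0106] xaxis [ 0.004 -0.001 -1.   ] yaw_y 7.23 q6 -1.81 w 0.0759 t 8.4833 F [ 0.6 -0.2 -4.2]
shift tool mm [ 0.  -0.2  1.1] turn deg -0.0
```

View pics/m1side.png

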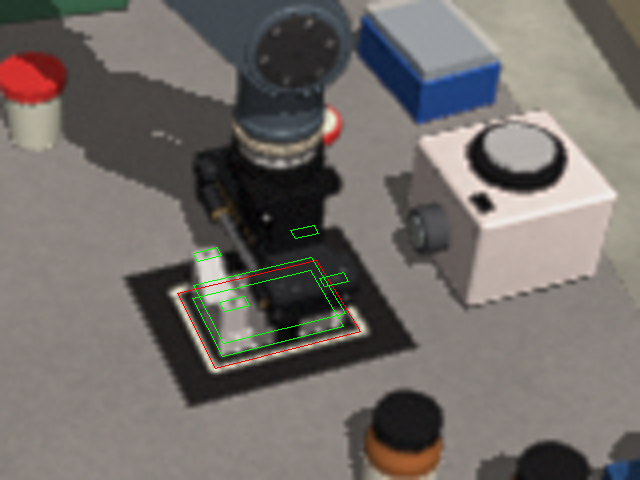

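View pics/m1top.png

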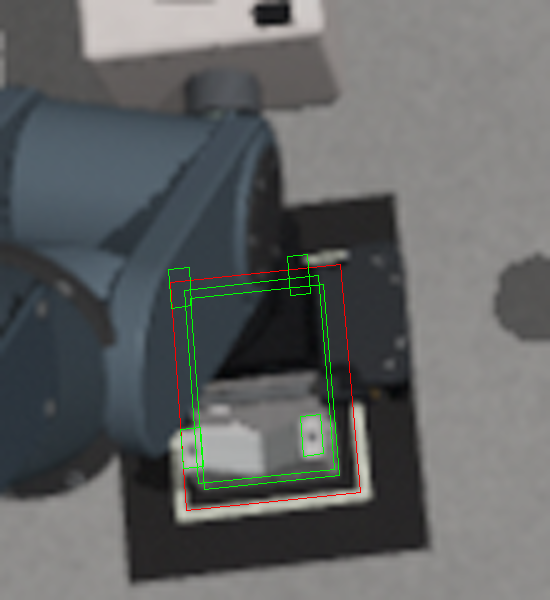

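move_arm(commands=[[-1,0,0,0,0],[-1,0,0,0,0],[-1,0,0,0,0],[-1,-10,0,0,0],[-1,-45,0,0,0],[-1,-85,0,0,0],[-1,-120,0,0,0],[-1,-150,0,0,0]])

```text
time: 9.25
position: [0.6283, 0.0409, 0.143]
tool_rot: [-0.045, 0.705, 0.045, 0.707]
ft_force: [0.0, 0.3, -0.3]
grip_width: 0.0867
```

move_arm(commands=[[-1,0,-40,0,0],[-1,0,-80,-20,0],[-1,0,-120,-50,0],[-1,0,-160,-80,0],[-1,0,-200,-100,0],[-1,0,-240,-120,0],[-1,0,-270,-130,0],[-1,0,-270,-130,0]])

```text
time: 9.92
position: [0.5317, -0.2489, 0.1408]
tool_rot: [-0.045, 0.705, 0.042, 0.706]
ft_force: [1.6, 0.7, 0.9]
grip_width: 0.0869
```

```bash
python3 - <<'E'
from h import *
print(robot.get_obs()['position'])
pt,pv=np.load('p0.npy')
for n,bx,k in(('top',(140,80,240,190),5),('side',(220,90,340,200),5)):
    c=robot.camera(n); l,t,r,b=bx; im=cv2.resize(c['image'][t:b,l:r],None,fx=k,fy=k,interpolation=cv2.INTER_CUBIC)
    save(im,'n0%s.png'%n)
    lines(im,c,np.array([l,t]),k,pt,rect(.067,.049,0),(255,0,0)); lines(im,c,np.array([l,t]),k,pt,vbsegs(),(0,255,0))
    save(im,'n1%s.png'%n)
E
```

```text
[ 0.53167838 -0.24887028  0.1407632 ]
```

View pics/n1side.png

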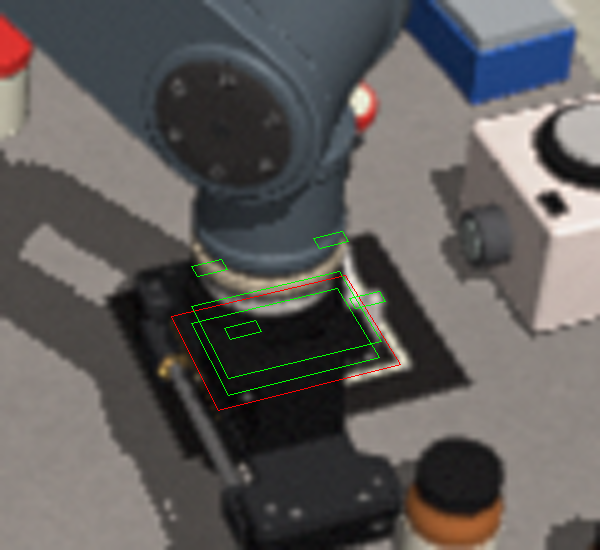

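View pics/n1top.png

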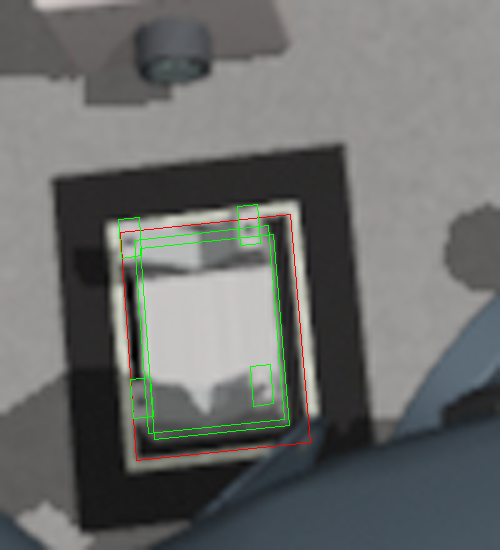

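View pics/n0top.png

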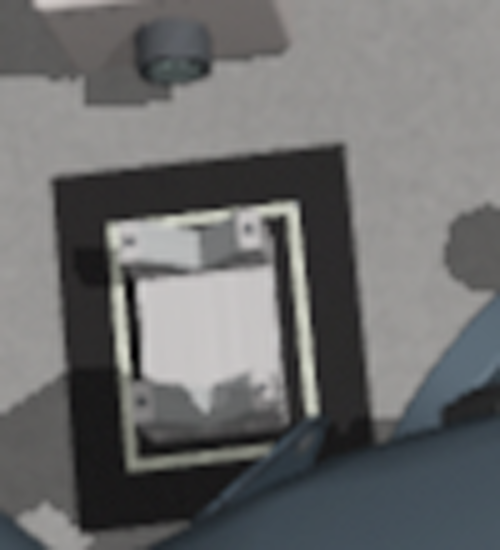

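View pics/n0side.png

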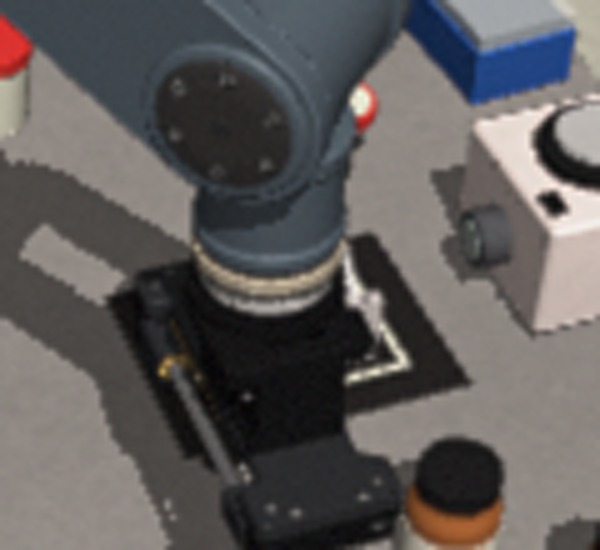

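```bash
python3 - <<'E'
from h import *
t=robot.camera('top');pt,pv=np.load('p0.npy')
T=lambda u,v,l:(t,140+(u+.5)/5-.5,80+(v+.5)/5-.5,l)
vt=[T(130,242,(.045,.0325,.053)),T(249,230,(.045,-.0325,.053)),T(140,401,(-.045,.0325,.053))]
p,m,r=fit2d(vt); print(p,np.degrees(p[2]),m,r.round(2).tolist())
tt=[T(121.5,231,(.067,.049,0)),T(290,213,(.067,-.049,0)),T(137,461,(-.067,.049,0)),]
print(pt,'local err',R.from_euler('z',-pt[2]).apply([p[0]-pt[0],p[1]-pt[1],0]))
save(t['image'],'n2.png',(155,110,210,180),11)
E
```

```text
[0.62683271 0.04039409 0.11650066] 6.674996114016115 0.17296840001370128 [[0.02, -0.13], [-0.01, -0.04], [-0.01, 0.17]]
[0.62955165 0.04025117 0.1262906 ] local err [-0.00267928  0.00048425  0.        ]
```

View pics/n2.png

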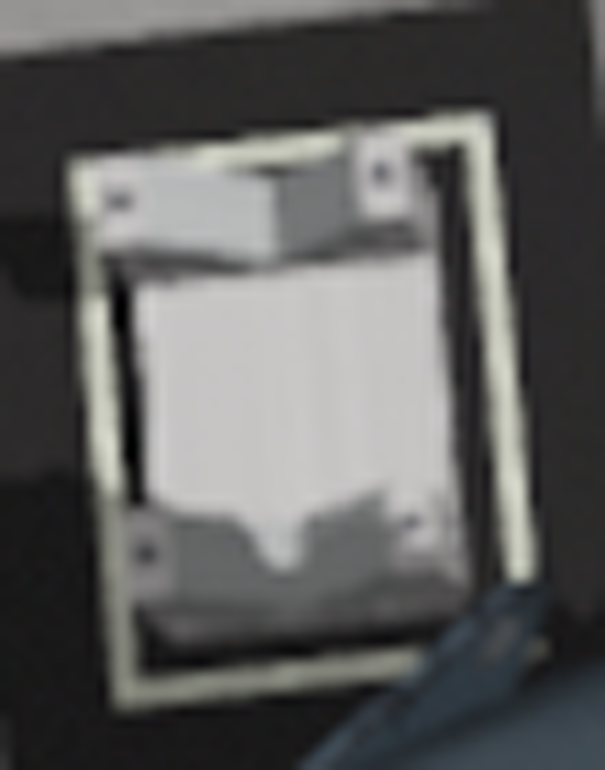

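```bash
python3 - <<'E'
from h import *
im=cv2.imread('pics/side0.png')[:,:,::-1]; save(im,'b1.png',(330,300,430,410),6)
t=cv2.imread('t0.png')[:,:,::-1]; save(np.clip(t.astype(int)*2,0,255).astype(np.uint8),'b2.png',(265,180,345,220),9)
E
```

```text
(no output)
```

View pics/b1.png

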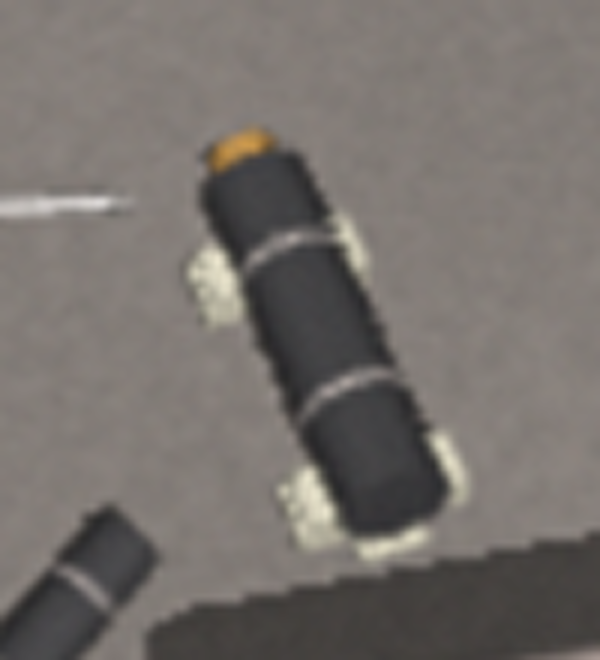

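View pics/b2.png

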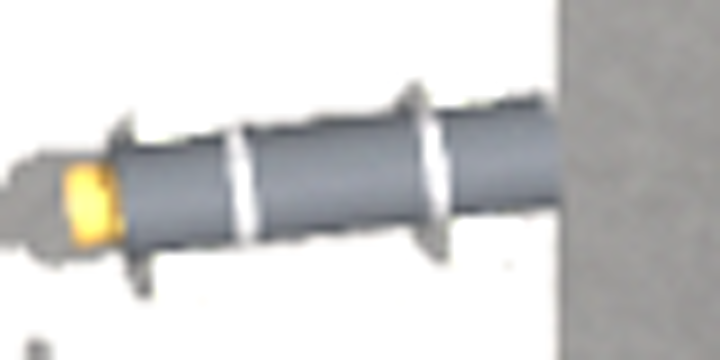

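```bash
python3 - <<'E'
from h import *
t=robot.camera('top');s=robot.camera('side')
T=lambda u,v:(265+(u+.5)/9-.5,180+(v+.5)/9-.5)
S=lambda u,v:(220+(u+.5)/9-.5,200+(v+.5)/9-.5)
for n,c,F,pts in(('top',t,T,[(243,186),(434,162),(338.5,174),(123,199),(552,151.5)]),('side',s,S,[(290,251),(351,396),(320.5,324)])):
    for p in pts:
        print(n,p,*[np.round(px2w(c,*F(*p),z)*1000,1) for z in (.028,.046)])
E
```

```text
top (243, 186) [ 479.2 -267.2   28. ] [ 476.8 -266.    46. ]
top (434, 162) [ 487.5 -324.1   28. ] [ 485.  -321.9   46. ]
top (338.5, 174) [ 483.4 -295.7   28. ] [ 480.9 -294.    46. ]
top (123, 199) [ 474.6 -231.5   28. ] [ 472.2 -230.8   46. ]
top (552, 151.5) [ 491.4 -359.2   28. ] [ 488.7 -356.5   46. ]
side (290, 251) [ 479.2 -257.6   28. ] [ 476.6 -270.5   46. ]
side (351, 396) [ 486.4 -316.2   28. ] [ 483.7 -327.9   46. ]
side (320.5, 324) [ 482.8 -287.6   28. ] [ 480.1 -299.9   46. ]
```

```bash
python3 - <<'E'
from h import *
togo([.483,-.2945,.09],np.radians(97.5)); print(robot.get_obs()['q'])
E
```

```text
pos [ 0.5327 -0.2424  0.1398] xaxis [ 0.     0.001 -1.   ] yaw_y 7.27 q6 -2.32 w 0.087 t 10.1667 F [ 0.3  0.7 -0.6]
shift tool mm [ 49.8 -45.4 -55.9] turn deg 89.77
[-6.18116615e-01  5.64624711e-01  1.60239908e+00  6.11754952e-04
  9.74797327e-01 -2.31605834e+00]
```

move_arm(commands=[[-1,0,-45,-56,7],[-1,0,-45,-56,14],[-1,0,-45,-56,21],[-1,0,-45,-56,28],[-1,0,-45,-56,35],[-1,0,-45,-56,42],[-1,0,-45,-56,49],[-1,0,-45,-56,56]])

```text
time: 10.83
position: [0.4836, -0.2929, 0.1395]
tool_rot: [0.293, 0.644, -0.293, 0.643]
ft_force: [0.4, 0.4, 0.4]
grip_width: 0.0868
```

move_arm(commands=[[-1,10,0,0,7],[-1,20,0,0,14],[-1,30,0,0,21],[-1,40,0,0,28],[-1,50,0,0,33.7],[-1,50,0,0,33.7],[-1,50,0,0,33.7]])

```text
time: 11.42
position: [0.4832, -0.2932, 0.0891]
tool_rot: [0.465, 0.534, -0.465, 0.532]
ft_force: [0.1, 0.4, -0.2]
grip_width: 0.087
```

```bash
python3 - <<'E'
from h import *
togo([.483,-.2945,-.002],np.radians(97.5)); print(robot.get_obs()['q'])
overlay('b3.png',(0,0,.0358),{'top':(265,160,345,230,5),'side':(210,170,300,270,5)})
pt,pv=np.load('p0.npy')
for n,bx,k in(('top',(145,85,235,190),5),('side',(220,90,340,200),5)):
    c=robot.camera(n); l,t,r,b=bx; im=cv2.resize(c['image'][t:b,l:r],None,fx=k,fy=k,interpolation=cv2.INTER_CUBIC)
    save(im,'p0%s.png'%n)
E
```

```text
pos [ 0.4832 -0.2932  0.0891] xaxis [-0.001  0.001 -1.   ] yaw_y -82.16 q6 -0.88 w 0.087 t 11.4167 F [ 0.1  0.4 -0.2]
shift tool mm [91.1 -0.3  1.3] turn deg 0.34
[-7.43192929e-01  6.18351602e-01  1.68804906e+00  1.67811109e-04
  8.36815804e-01 -8.80160478e-01]
```

View pics/b3.png

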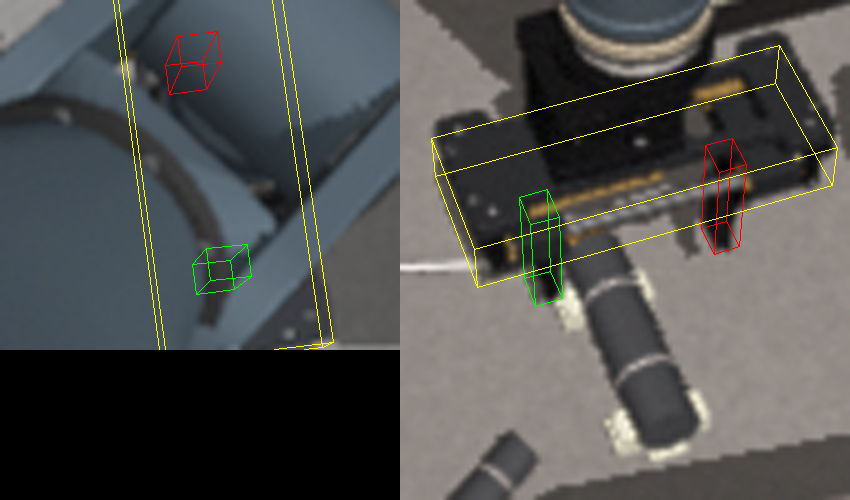

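View pics/p0top.png

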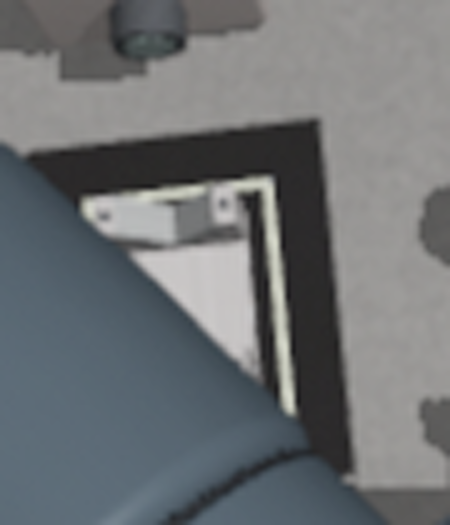

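View pics/p0side.png

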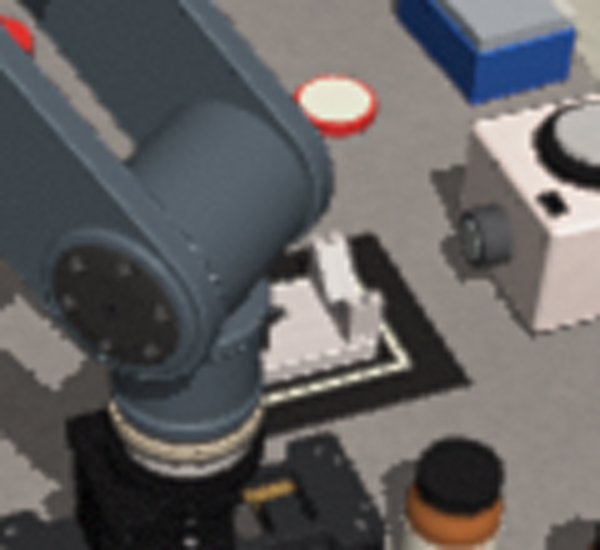

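move_arm(commands=[[-1,25,0,1,0],[-1,50,0,1,0],[-1,65,0,1,0],[-1,75,0,1,0],[-1,75,0,1,0]])

```text
time: 12.03
position: [0.4822, -0.2953, 0.0128]
tool_rot: [0.466, 0.533, -0.466, 0.531]
ft_force: [0.5, -0.2, -0.4]
grip_width: 0.0873
```

```bash
python3 - <<'E'
from h import *
togo([.483,-.2945,-.002],np.radians(97.5))
overlay('b4.png',(0,0,.036),{'side':(210,180,290,260,9)})
E
```

```text
pos [ 0.4822 -0.2953  0.0128] xaxis [-0.002  0.002 -1.   ] yaw_y -82.42 q6 -0.88 w 0.0873 t 12.0333 F [ 0.5 -0.2 -0.4]
shift tool mm [14.8  0.9 -0.7] turn deg 0.08
```

View pics/b4.png

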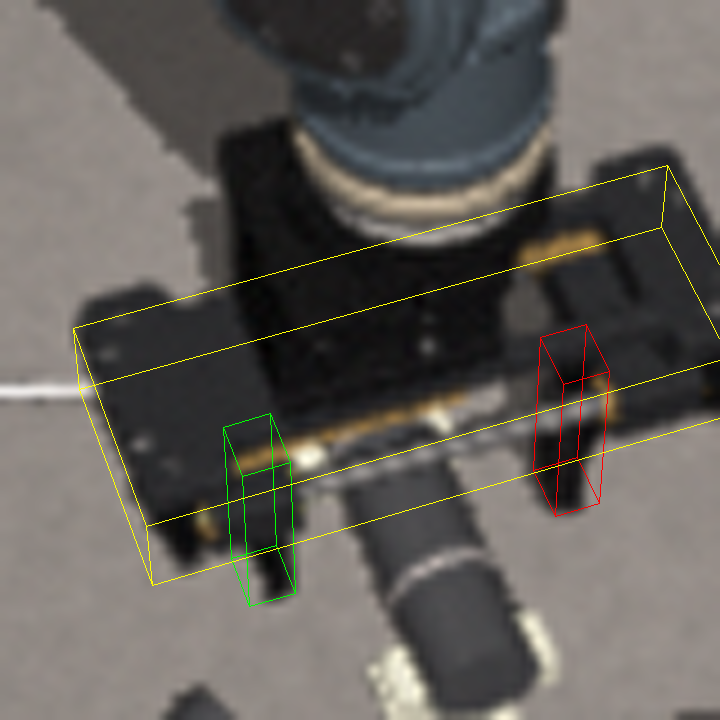

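move_arm(commands=[[-1,8,1,0,0],[-1,15,1,0,0],[-1,15,1,0,0],[-1,15,1,0,0]])

```text
time: 12.42
position: [0.4841, -0.2959, -0.0006]
tool_rot: [0.466, 0.532, -0.466, 0.532]
ft_force: [-0.4, 0.1, 0.0]
grip_width: 0.0873
```

move_arm(commands=[[1,0,0,0,0],[1,0,0,0,0],[1,0,0,0,0],[1,0,0,0,0],[1,0,0,0,0],[1,0,0,0,0],[1,0,0,0,0],[1,0,0,0,0]], newtons=35)

```text
time: 13.08
position: [0.484, -0.2959, -0.0007]
tool_rot: [0.466, 0.532, -0.466, 0.532]
ft_force: [-0.0, -1.2, -1.3]
grip_width: 0.0416
```

```bash
python3 - <<'E'
from h import *
togo([.483,-.2945,-.002],np.radians(97.5))
s=robot.camera('side');save(s['image'],'b5.png',(210,180,290,260),8)
E
```

```text
pos [ 0.484  -0.2959 -0.0007] xaxis [ 0. -0. -1.] yaw_y -82.45 q6 -0.88 w 0.0416 t 13.0833 F [-0.  -1.2 -1.3]
shift tool mm [ 1.3 -0.8 -1.6] turn deg 0.05
```

View pics/b5.png

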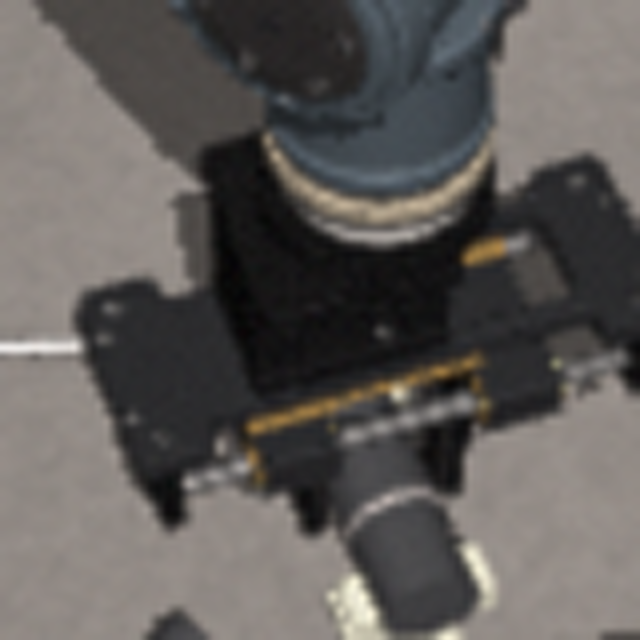

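move_arm(commands=[[1,0,0,0,0],[1,0,0,0,0],[1,0,0,0,0],[1,0,0,0,0]])

```text
time: 13.47
position: [0.484, -0.2959, -0.0007]
tool_rot: [0.466, 0.532, -0.466, 0.532]
ft_force: [0.3, 0.3, -1.0]
grip_width: 0.0355
```

Gripped at about 36 mm, which is the barrel's diameter. Now lifting.

move_arm(commands=[[1,-5,0,0,0],[1,-15,0,0,0],[1,-35,0,0,0],[1,-60,0,0,0],[1,-90,0,0,0],[1,-115,0,0,0],[1,-120,0,0,0],[1,-120,0,0,0]])

```text
time: 14.13
position: [0.4852, -0.2969, 0.1218]
tool_rot: [0.466, 0.53, -0.466, 0.534]
ft_force: [-0.8, 0.8, -2.2]
grip_width: 0.035
```

```bash
python3 - <<'E'
from h import *
togo([.629,.0405,.12],np.radians(7.1)); print(robot.get_obs()['q'])
s=robot.camera('side');save(s['image'],'b6.png',(200,150,300,250),6)
E
```

```text
pos [ 0.4852 -0.2969  0.1218] xaxis [ 0.004 -0.004 -1.   ] yaw_y -82.44 q6 -0.88 w 0.035 t 14.1333 F [-0.8  0.8 -2.2]
shift tool mm [   1.1  186.9 -315.6] turn deg -89.54
[-7.45528225e-01  5.69925715e-01  1.66255674e+00  4.21617166e-05
  9.03680570e-01 -8.77473419e-01]
```

View pics/b6.png

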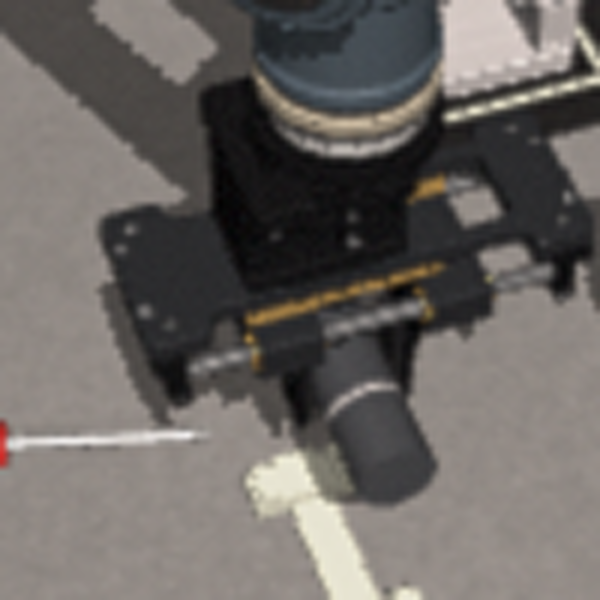

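move_arm(commands=[[1,0,14,-24,7],[1,0,28,-48,14],[1,0,42,-72,21],[1,0,56,-96,28],[1,0,70,-120,35],[1,0,84,-144,42],[1,0,100,-170,49],[1,0,115,-195,56]])

```text
time: 14.85
position: [0.5711, -0.0855, 0.1169]
tool_rot: [-0.661, -0.25, 0.663, -0.248]
ft_force: [0.0, -0.1, -2.4]
grip_width: 0.0352
```

```bash
python3 - <<'E'
from h import *
togo([.629,.0405,.12],np.radians(7.1)); print(robot.get_obs()['q'])
E
```

```text
pos [ 0.5711 -0.0855  0.1169] xaxis [-0.005  0.002 -1.   ] yaw_y -138.81 q6 0.51 w 0.0352 t 14.85 F [ 0.  -0.1 -2.4]
shift tool mm [  -3.1  -56.7 -126.6] turn deg 34.09
[-3.42127481e-01  5.90025435e-01  1.63580080e+00  1.04045087e-04
  9.20686138e-01  5.09676018e-01]
```

move_arm(commands=[[1,0,-14,-32,7],[1,0,-28,-64,14],[1,0,-42,-95,21],[1,0,-57,-127,28],[1,0,-57,-127,34],[1,0,-57,-127,34],[1,0,-57,-127,34]])

```text
time: 15.43
position: [0.6278, 0.0397, 0.117]
tool_rot: [-0.704, -0.048, 0.707, -0.048]
ft_force: [-1.0, -0.7, -1.9]
grip_width: 0.0349
```

```bash
python3 - <<'E'
from h import *
togo([.628,.0405,.12],np.radians(7.1)); print(robot.get_obs()['q'])
t=robot.camera('top');save(t['image'],'d1.png',(130,60,250,190),5)
s=robot.camera('side');save(s['image'],'d2.png',(210,80,350,200),5)
E
```

```text
pos [0.6278 0.0397 0.117 ] xaxis [-0.005  0.    -1.   ] yaw_y -172.23 q6 1.32 w 0.0349 t 15.4333 F [-1.  -0.7 -1.9]
shift tool mm [-3.  -0.7 -0.3] turn deg 0.67
[-1.13913581e-01  6.47721230e-01  1.50020327e+00 -6.01353651e-04
  9.98529200e-01  1.32166490e+00]
```

View pics/d1.png

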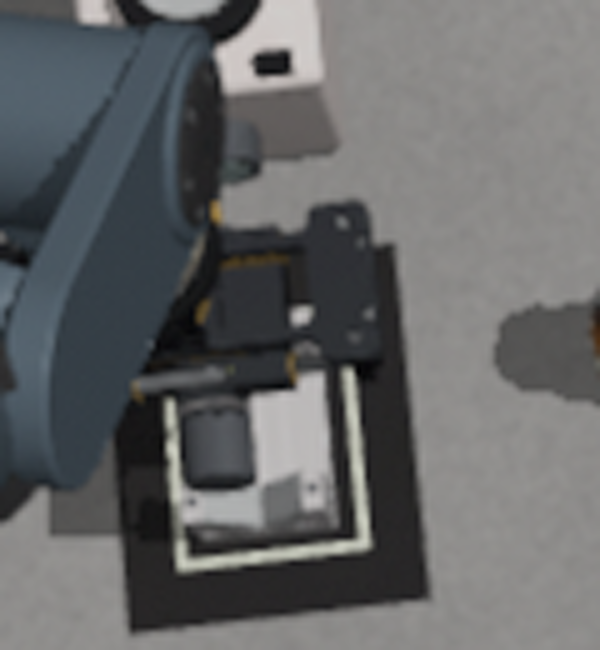

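View pics/d2.png

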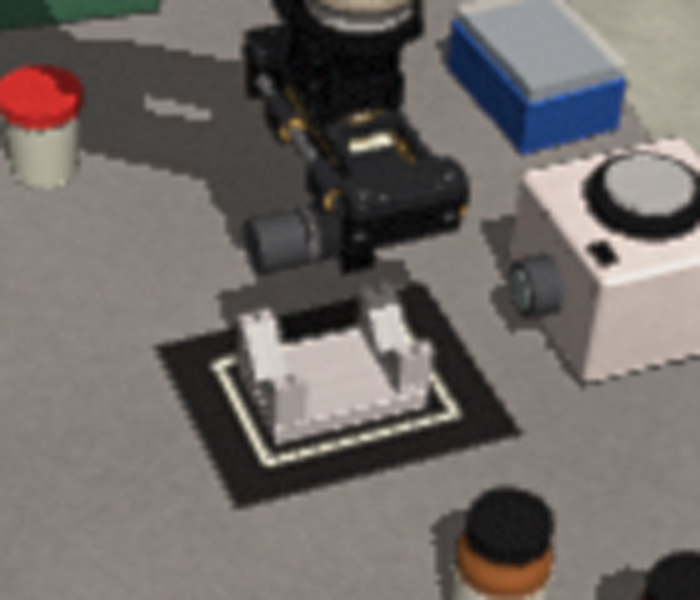

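```bash
python3 - <<'E'
from h import *
pt,pv=np.load('p0.npy')
t=robot.camera('top');s=robot.camera('side')
save(s['image'],'d3.png',(250,130,305,175),14)
k=5
im=cv2.resize(s['image'][80:200,210:350],None,fx=k,fy=k,interpolation=cv2.INTER_CUBIC); lines(im,s,np.array([210,80]),k,pt,rect(.067,.049,0),(255,0,0)); lines(im,s,np.array([210,80]),k,(.627,.0404,.118),vbsegs(),(0,255,0)); save(im,'d4.png')
E
```

```text
(no output)
```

View pics/d3.png

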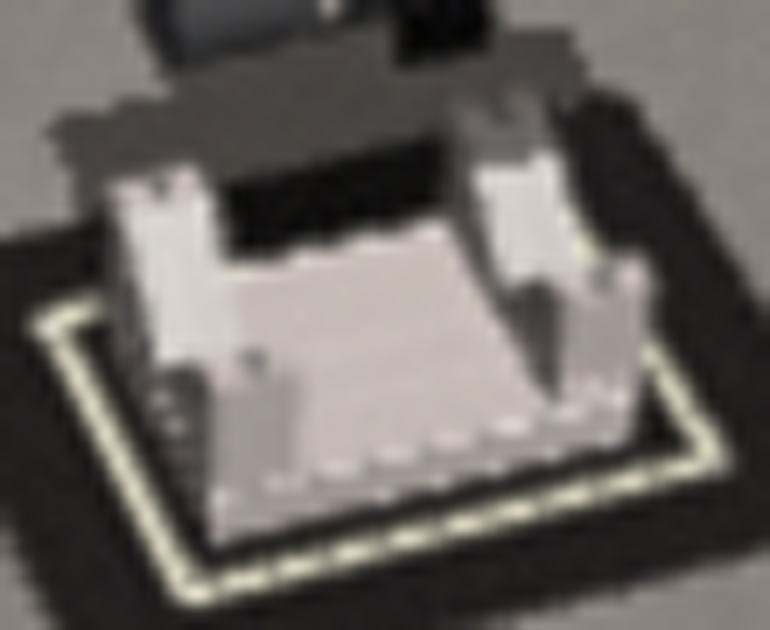

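View pics/d4.png

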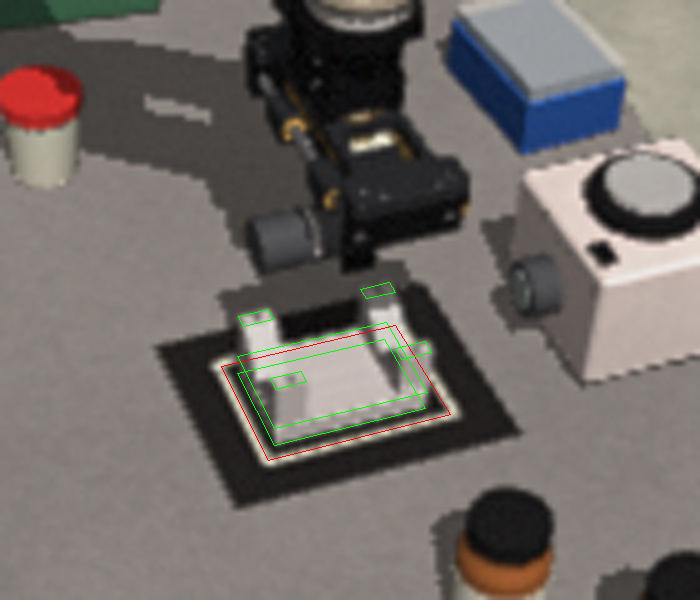

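```bash
python3 - <<'E'
from h import *
pt,pv=np.load('p0.npy')
t=robot.camera('top');s=robot.camera('side')
T=lambda u,v,l:(t,130+(u+.5)/5-.5,60+(v+.5)/5-.5,l)
S=lambda u,v,l:(s,250+(u+.5)/14-.5,130+(v+.5)/14-.5,l)
L=[(a*.045,b*.0325,.053) for a in(-1,1) for b in(1,-1)]
so=[S(160,187,L[0]),S(257,362,L[1]),S(502,112,L[2]),S(607,280,L[3])]
to=[T(192,501,L[0]),T(311,488,L[1])]
T2=lambda u,v,l:(t,140+(u+.5)/5-.5,80+(v+.5)/5-.5,l)
to+=[T2(130,242,L[2]),T2(249,230,L[3]),T2(140,401,L[0])]
for n,o in(('side',so),('top',to),('both',so+to)):
    p,m,_=fit2d(o); print(n,p.round(4),np.degrees(p[2]).round(2),m.round(2),'err',R.from_euler('z',-pt[2]).apply([p[0]-pt[0],p[1]-pt[1],0]).round(4)[:2])
np.save('pb.npy',p)
E
```

```text
side [0.6287 0.0408 0.1245] 7.13 0.2 err [-0.0007  0.0006]
top [0.6272 0.0402 0.1229] 7.04 0.24 err [-0.0023  0.0002]
both [0.6277 0.0403 0.1241] 7.11 0.43 err [-0.0018  0.0002]
```

```bash
python3 - <<'E'
from h import *
p=np.load('pb.npy'); a=np.array([np.cos(p[2]),np.sin(p[2])])
togo([*(p[:2]-.0014*a),.045],p[2])
E
```

```text
pos [0.6293 0.0383 0.1192] xaxis [-0.001 -0.    -1.   ] yaw_y -172.5 q6 1.32 w 0.0346 t 15.7333 F [-0.1  0.4 -1.5]
shift tool mm [74.2 -2.2  2.7] turn deg 0.39
```

move_arm(commands=[[1,20,-2,2.7,0.4],[1,40,-2,2.7,0.4],[1,60,-2,2.7,0.4],[1,74,-2,2.7,0.4],[1,74,-2,2.7,0.4],[1,74,-2,2.7,0.4]])

```text
time: 16.23
position: [0.6262, 0.0405, 0.0448]
tool_rot: [-0.705, -0.044, 0.706, -0.044]
ft_force: [-0.0, -0.2, -2.7]
grip_width: 0.0351
```

```bash
cat >> h.py <<'E'
def barsegs(z,dx=0):
    s=[]; N=24
    for x,r in((-.065,.018),(.065,.018),(.065,.012),(.079,.012)):
        P=[(x+dx,r*np.cos(2*np.pi*i/N),z+r*np.sin(2*np.pi*i/N)) for i in range(N)]; s+=list(zip(P,P[1:]+P[:1]))
    return s
E
python3 - <<'E'
from h import *
p=np.load('pb.npy'); a=np.array([np.cos(p[2]),np.sin(p[2])])
togo([*(p[:2]-.0014*a),.0228],p[2]); o=robot.get_obs()
zb=o['position'][2]+.0287
for n,bx,k in(('top',(145,85,235,190),6),('side',(240,100,340,180),7)):
    c=robot.camera(n); l,t,r,b=bx; im=cv2.resize(c['image'][t:b,l:r],None,fx=k,fy=k,interpolation=cv2.INTER_CUBIC)
    save(im,'e0%s.png'%n)
    lines(im,c,np.array([l,t]),k,(*(o['position'][:2]+.0014*a),p[2]),barsegs(zb),(0,255,0))
    lines(im,c,np.array([l,t]),k,p,vbsegs(),(255,255,0)); save(im,'e1%s.png'%n)
E
```

```text
pos [0.6262 0.0405 0.0448] xaxis [-0.002  0.    -1.   ] yaw_y -172.87 q6 1.33 w 0.0351 t 16.2333 F [-0.  -0.2 -2.7]
shift tool mm [22.   0.5 -0.2] turn deg 0.02
```

View pics/e1top.png

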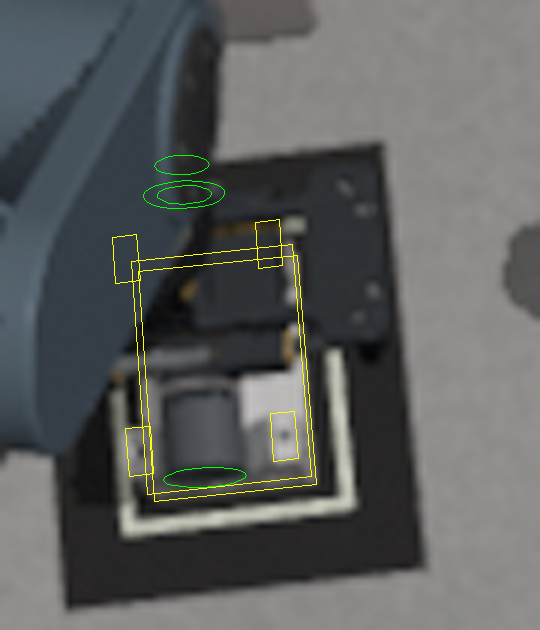

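View pics/e1side.png

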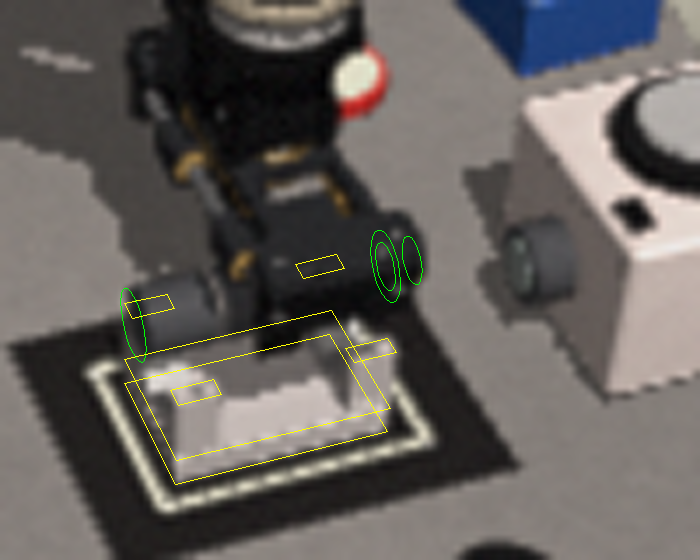

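View pics/e0side.png

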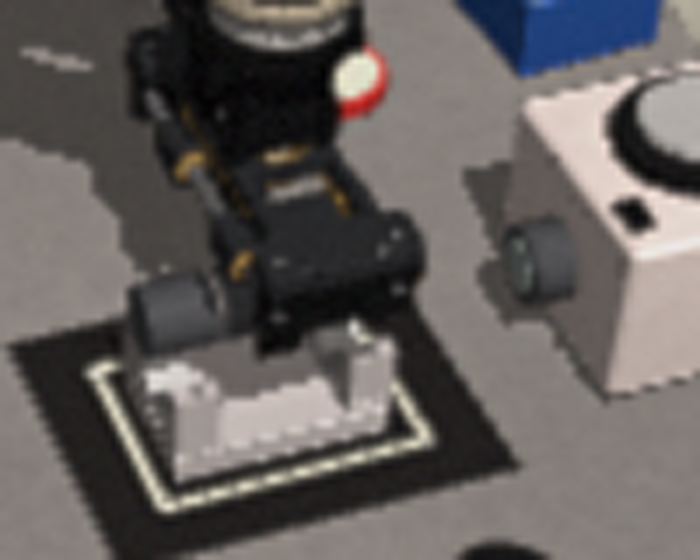

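```bash
python3 - <<'E'
from h import *
p=np.load('pb.npy'); a=np.array([np.cos(p[2]),np.sin(p[2])]); o=robot.get_obs()
zb=o['position'][2]+.0287
ims=[]
for n,bx,k in(('top',(165,140,195,175),12),('side',(250,130,285,165),12)):
    c=robot.camera(n); l,t,r,b=bx; im=cv2.resize(c['image'][t:b,l:r],None,fx=k,fy=k,interpolation=cv2.INTER_CUBIC)
    im=np.clip(im.astype(int)*1.6,0,255).astype(np.uint8); im0=im.copy()
    lines(im,c,np.array([l,t]),k,(*(o['position'][:2]+.0014*a),p[2]),barsegs(zb)[:24],(0,255,0)); ims+=[im0[:420],im[:420]]
save(np.vstack([np.hstack(ims[:2]+[np.zeros((420,120,3),np.uint8)])[:,:840],np.hstack(ims[2:])]),'e2.png',scale=.7)
E
```

```text
(no output)
```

View pics/e2.png

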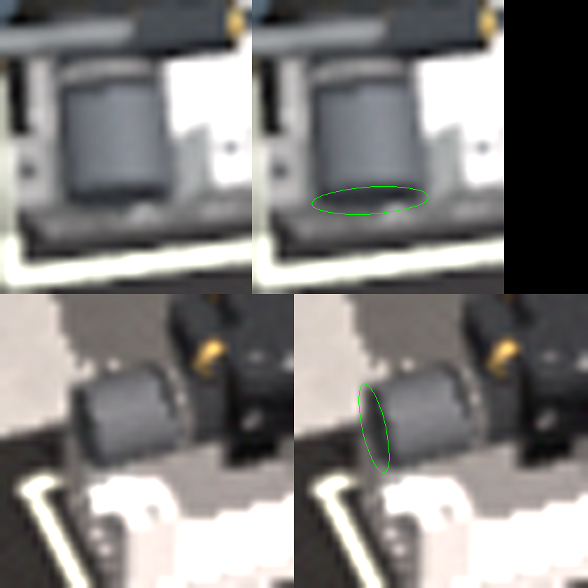

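move_arm(commands=[[1,5,0.3,1.5,0],[1,10,0.3,1.7,0],[1,16,0.3,1.7,0],[1,16,0.3,1.7,0]])

```text
time: 16.77
position: [0.6238, 0.0406, 0.0279]
tool_rot: [-0.705, -0.044, 0.707, -0.044]
ft_force: [-0.2, -0.7, -2.2]
grip_width: 0.0351
```

move_arm(commands=[[1,2,0,0,0],[1,4,0,0,0],[1,4,0,0,0]])

```text
time: 17.02
position: [0.6248, 0.0405, 0.0248]
tool_rot: [-0.705, -0.044, 0.706, -0.044]
ft_force: [-0.1, -0.1, -1.8]
grip_width: 0.0351
```

move_arm(commands=[[1,1,0,0,0],[1,2,0,0,0],[1,2,0,0,0]])

```text
time: 17.27
position: [0.6252, 0.0405, 0.0233]
tool_rot: [0.706, 0.044, -0.706, 0.044]
ft_force: [0.2, 0.4, -2.1]
grip_width: 0.035
```

move_arm(commands=[[1,1,0,0,0],[1,2,0,0,0],[1,2,0,0,0]])

```text
time: 17.52
position: [0.6255, 0.0402, 0.0227]
tool_rot: [0.706, 0.044, -0.705, 0.044]
ft_force: [-1.6, -1.6, 5.6]
grip_width: 0.0351
```

```bash
python3 - <<'E'
from h import *
togo([.6243,.0405,.0228],np.radians(7.1));print(robot.get_obs()['moment'])
for n,bx,k in(('top',(145,85,235,190),5),('side',(240,100,340,180),6)):
    c=robot.camera(n); save(c['image'],'f0%s.png'%n,bx,k)
E
```

```text
pos [0.6255 0.0402 0.0227] xaxis [ 0.001 -0.    -1.   ] yaw_y -172.87 q6 1.33 w 0.0351 t 17.5167 F [-1.6 -1.6  5.6]
shift tool mm [-0.1 -0.4  1.1] turn deg 0.03
[-0.20758349  0.45625314 -0.14872155]
```

View pics/f0side.png

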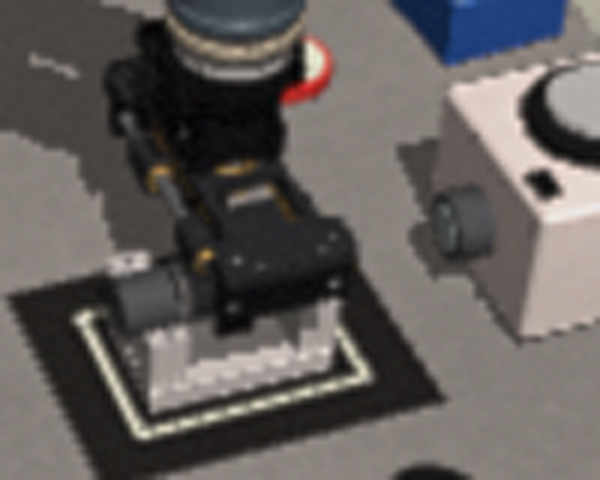

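View pics/f0top.png

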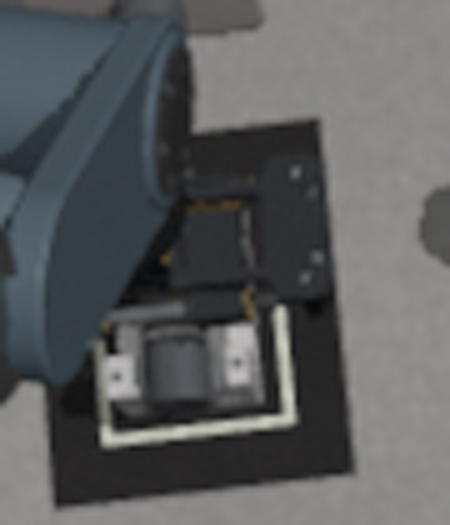

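```bash
python3 - <<'E'
from h import *
ims=[]
L=[(a*.045,b*.0325,.053) for a in(-1,1) for b in(1,-1)]
P={'top':(.6272,.0402,np.radians(7.1)),'side':(.6287,.0408,np.radians(7.1))}
for n,bx in(('top',(165,145,195,175)),('side',(252,132,282,162))):
    k=14
    c=robot.camera(n); l,t,r,b=bx; im=cv2.resize(c['image'][t:b,l:r],None,fx=k,fy=k,interpolation=cv2.INTER_CUBIC)
    im=np.clip(im.astype(int)*1.5,0,255).astype(np.uint8); im0=im.copy()
    lines(im,c,np.array([l,t]),k,P[n],barsegs(.0515)[:24],(0,255,0))
    lines(im,c,np.array([l,t]),k,P[n],vbsegs(),(255,255,0)); ims+=[np.hstack([im0,im])]
save(np.vstack(ims),'f2.png',scale=.7)
E
```

```text
(no output)
```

View pics/f2.png

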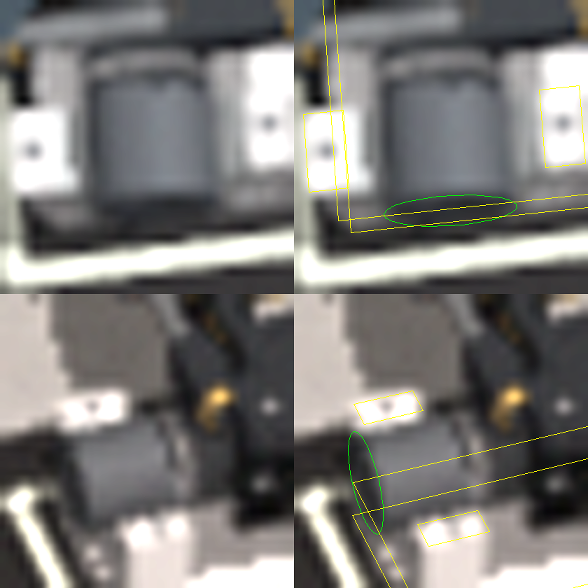

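move_arm(commands=[[1,-4,0,0,0],[1,-4,0,2.2,0],[1,-4,0,2.2,0],[1,-2,0,2.2,0],[1,0,0,2.2,0],[1,0,0,2.2,0],[1,0,0,2.2,0]])

```text
time: 18.3
position: [0.623, 0.0399, 0.0227]
tool_rot: [0.706, 0.044, -0.706, 0.044]
ft_force: [-3.5, -1.4, 8.5]
grip_width: 0.0351
```

```bash
python3 - <<'E'
from h import *
togo([.6243,.0405,.0228],np.radians(7.1));print(robot.get_obs()['moment'])
ims=[]
P={'top':(.6272,.0402,np.radians(7.1)),'side':(.6287,.0408,np.radians(7.1))}
for n,bx in(('top',(165,145,195,175)),('side',(252,132,282,162))):
    k=14
    c=robot.camera(n); l,t,r,b=bx; im=cv2.resize(c['image'][t:b,l:r],None,fx=k,fy=k,interpolation=cv2.INTER_CUBIC)
    im=np.clip(im.astype(int)*2,0,255).astype(np.uint8); im0=im.copy()
    lines(im,c,np.array([l,t]),k,P[n],barsegs(.0515)[:24],(0,255,0))
    lines(im,c,np.array([l,t]),k,P[n],vbsegs(),(255,255,0)); ims+=[np.hstack([im0,im])]
save(np.vstack(ims),'f3.png',scale=.7)
E
```

```text
pos [0.623  0.0399 0.0227] xaxis [ 0. -0. -1.] yaw_y -172.87 q6 1.33 w 0.0351 t 18.3 F [-3.5 -1.4  8.5]
shift tool mm [-0.1 -0.4 -1.4] turn deg 0.03
[-0.21032123  0.60840733 -0.16440864]
```

View pics/f3.png

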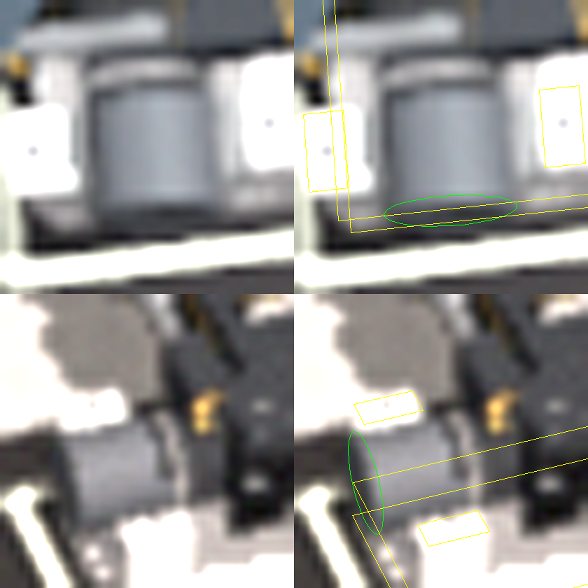

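move_arm(commands=[[1,0.6,0,0,0],[1,0.6,0,0,0],[1,0.6,0,0,0]])

```text
time: 18.65
position: [0.623, 0.0399, 0.0226]
tool_rot: [0.706, 0.044, -0.706, 0.044]
ft_force: [-2.8, -0.5, 11.8]
grip_width: 0.0352
```

move_arm(commands=[[1,0,0,0,0],[1,0,0,0,0]])

```text
time: 18.82
position: [0.623, 0.0399, 0.0226]
tool_rot: [0.706, 0.044, -0.706, 0.044]
ft_force: [-2.7, -1.3, 10.5]
grip_width: 0.0352
```

move_arm(commands=[[1,0.9,0,0,0],[1,0.9,0,0,0],[1,0.9,0,0,0],[1,0.9,0,0,0]])

```text
time: 19.15
position: [0.623, 0.0399, 0.0226]
tool_rot: [0.706, 0.044, -0.706, 0.044]
ft_force: [-6.2, -0.4, 17.4]
grip_width: 0.0352
```

```bash
python3 - <<'E'
from h import *
for i in range(4):
    t=robot.camera('top' if i%2 else 'side'); o=robot.get_obs(); print(o['ft_force'].round(1),o['position'].round(4),o['grip_width'].round(4))
    if i>1: save(t['image'],'h%d.png'%i,(145,85,235,190) if i%2 else (230,90,330,180),6)
E
```

```text
Traceback (most recent call last):
AttributeError: 'float' object has no attribute 'round'
```

```bash
python3 - <<'E'
from h import *
for i in range(4):
    t=robot.camera('top' if i%2 else 'side'); o=robot.get_obs(); print(o['ft_force'].round(1),o['position'].round(4),o['grip_width'])
    if i>1: save(t['image'],'h%d.png'%i,(145,85,235,190) if i%2 else (230,90,330,180),5)
E
```

```text
[-3.8 -0.9 15.4] [0.623  0.0399 0.0226] 0.0349730905834302
[-4.5 -0.7 16.2] [0.623  0.0399 0.0226] 0.03519525776737257
[-4.4 -0.7 15.8] [0.623  0.0399 0.0226] 0.03522688400049084
[-5.2 -1.4 16.1] [0.623  0.0399 0.0226] 0.03506992334884245
```

View pics/h2.png

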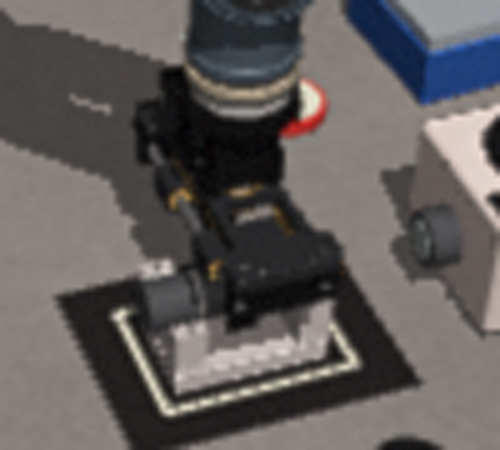

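View pics/h3.png

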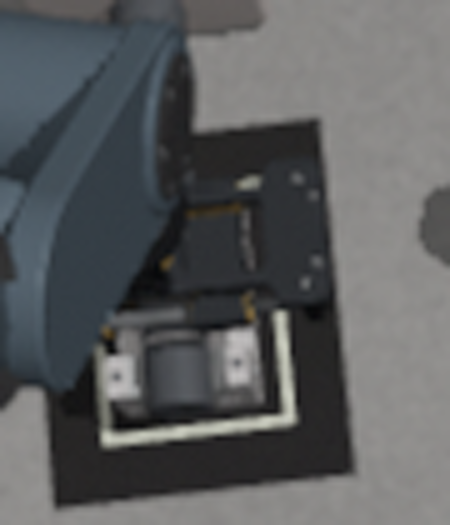

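```bash
python3 - <<'E'
from h import *
print(robot.hand_in())
E
```

```text
the job is handed in; nothing more can be done
None
```

I slid the V-block into the marked outline, then laid the lens barrel in its groove with the nose towards the light source. I handed in while still gripping the barrel and pressing it down, at about 20 s on the robot's clock.

**Last checks**
- **V-block:** it sat about 2 mm short of the mark's centre along the beam, 0.2 mm off sideways and 0.1° off in angle. The two cameras differed by about 1.5 mm. I measured this before the pressing; afterwards it still looked in place.
- **Barrel:** contact came at the height expected for a seated barrel, and it looked centred across the groove. Along the beam I estimate it is within 1–2 mm of centre, judged from the rear end, because the arm hid the nose. I took the nose direction from the grasp and the turn, not from a picture.
- **Press:** the settled reading was about 16 N, with about 5 N sideways along the beam.

**What disagreed or went less smoothly**
- **Height reading:** the reported tool height was about 36 mm lower than what the pictures and bench contact showed, so I set heights from the pictures and the force.
- **During the slide:**
  - The fingertips pressed the bench with up to 34 N for a moment, and I backed off.
  - The gripper later carried up to about 4.4 N of the block's roughly 7 N weight. I saw no lifting or tipping.

The cups, jars, spare lid and screwdriver were not touched as far as I could see. I did not compare them with the start pictures.

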